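Load bottle caps into the UV steriliser

TASK

Load the steriliser: pick up the steel tray by its black grip and tip it low over the basket, so that all four caps slide off its open end into the basket without a long fall and without the gripper ever touching them. Put the empty tray back flat on the middle of its mat, and gently push the loaded basket carriage by its grey handle plate, without squeezing or ramming it, into the steriliser until it is fully home against its stop. Leave the bottle, the beaker and the tube rack where they stand.

Things in the scene. Friction and masses are not known exactly. Their poses are not given: they have to be found in the camera images.
- tray: loose stainless steel tray, 134 mm long (its x) by 92 mm wide (its y), floor 3 mm thick, 0.22 kg; steel walls up to 24 mm above its underside on both long sides and at the +x end; the -x end is open with no lip. Origin at the centre of its underside. Its pieces only begin to slide when it is tipped by more than about 20 degrees, how far is not known beforehand
- tray_grip (a point): point to grip on the tray: middle of the upright black plastic grip at the closed end, 57 mm along the tray's x, 52 mm above its underside. The grip is 14 mm thick along the tray's x, 60 mm wide along its y, and its top is 68 mm above the tray's underside. Fingertips kept 25 mm or more above the tray's underside pass over walls and caps. Axes as the tray's
- tray_mouth (a point): middle of the open end's edge of the tray floor, 67 mm along the tray's -x, 3 mm above its underside. Axes as the tray's
- cap0: white ribbed plastic screw cap, a solid squat cylinder 30 mm across and 18 mm high, 18 g; origin at the centre of its underside (z along its axis); starts standing in the tray
- cap1: white ribbed plastic screw cap, a solid squat cylinder 30 mm across and 18 mm high, 18 g; origin at the centre of its underside (z along its axis); starts standing in the tray
- cap2: white ribbed plastic screw cap, a solid squat cylinder 30 mm across and 18 mm high, 18 g; origin at the centre of its underside (z along its axis); starts standing in the tray
- cap3: white ribbed plastic screw cap, a solid squat cylinder 30 mm across and 18 mm high, 18 g; origin at the centre of its underside (z along its axis); starts standing in the tray
- mat: fixed grey rubber mat, 260 mm (its x) by 220 mm, 3 mm thick, on which the tray starts; origin at the centre of its underside
- steriliser: fixed white cabinet 260 mm wide (its x), 220 mm deep, 170 mm high, with a clear window in its roof; origin on the bench, 100 mm behind its open mouth, which faces its +y. Two rails run out of the mouth along +y; front face at y = 100 mm, mouth 236 mm wide and up to 150 mm high
- basket_in (a point): centre of the inner floor of the open steel basket on the carriage, 22 mm above the bench; the basket is 160 mm (x) by 140 mm (y) outside with 4 mm walls, rim 51 mm above this point. Axes as the steriliser's. Moves with the carriage
- push_handle (a point): middle of the upright grey handle plate of the carriage, 140 mm along +y from the basket's centre, 67 mm above the bench; the plate is 70 mm wide (x), 12 mm thick (y), top 88 mm above the bench. Pushing it along the steriliser's -y drives the basket in. The plate is light plastic, made to be pushed with shut fingers, not clamped: squeezing or ramming it with more than about 50 N damages it
- carriage (a joint): slide of the basket carriage along the steriliser's -y, in m: 0 pulled out, 0.17 fully home against the stop; it drags with a few N and stays where it is left
- bottle: bystander: glass bottle with a cap, 70 mm across, 150 mm high, origin at the centre of its underside
- beaker: bystander: glass beaker, 70 mm across, 90 mm high, origin at the centre of its underside
- tube_rack: bystander: blue plastic rack with glass tubes, 70 mm (x) by 206 mm (y), tubes up to 96 mm high, origin at the centre of its underside
There are look-alikes about, which are no part of the job. Leave any brown or orange look-alike of the cap1 alone.

How it is judged:
On the way, in this order (a step that is already met when the one before it is completed fails the run):
1. the tray is tipped (more than 15 degrees) with its open end over the basket (angle between tray's own z axis and vertical above 0.26 rad and horizontal distance between tray_mouth and basket_in below 0.1 m and z of tray_mouth in the frame of basket_in above 0 m).
2. all four caps lie in the basket (x of cap0 in the frame of basket_in between -0.077 and 0.077 m and y of cap0 in the frame of basket_in between -0.067 and 0.067 m and z of cap0 in the frame of basket_in between -0.005 and 0.045 m and x of cap1 in the frame of basket_in between -0.077 and 0.077 m and y of cap1 in the frame of basket_in between -0.067 and 0.067 m and z of cap1 in the frame of basket_in between -0.005 and 0.045 m and x of cap2 in the frame of basket_in between -0.077 and 0.077 m and y of cap2 in the frame of basket_in between -0.067 and 0.067 m and z of cap2 in the frame of basket_in between -0.005 and 0.045 m and x of cap3 in the frame of basket_in between -0.077 and 0.077 m and y of cap3 in the frame of basket_in between -0.067 and 0.067 m and z of cap3 in the frame of basket_in between -0.005 and 0.045 m), for 0.2 s.
3. the carriage is home with all four caps in the basket (all of step 2 and value of joint carriage above 0.166 m), for 0.2 s.
At the end, for the whole second after the job is handed in: All four caps lie at rest in the basket (inside its walls, below its rim), the carriage is within 4 mm of its stop, and the tray lies flat (within 0.06 rad, underside less than 8 mm above the bench) and at rest on its mat, its centre within 60 mm of the mat's (all of step 3 and angle between tray's own z axis and vertical below 0.06 rad and horizontal distance between tray and mat below 0.06 m and height (world z) of tray below 0.008 m and linear speed of tray below 0.02 m/s and linear speed of each of cap0, cap1, cap2, cap3 below 0.03 m/s); the robot touches nothing.
It fails at once if the gripper touches a cap (over 1 N) (contact force between the fingers and cap0 above 1 N or contact force between the fingers and cap1 above 1 N or contact force between the fingers and cap2 above 1 N or contact force between the fingers and cap3 above 1 N).
It fails at once if a cap falls far or is thrown (faster than 1.7 m/s, a fall of about 15 cm) (linear speed of any of cap0, cap1, cap2, cap3 above 1.7 m/s).
It fails at once if the carriage is squeezed or rammed against its stop (over 60 N) (contact force between the fingers and carriage above 60 N).
It fails at once if the carriage is slammed (faster than 0.5 m/s) (velocity of joint carriage above 0.5 m/s).
It fails at once if a bystander is moved by more than 30 mm (distance of any of bottle, beaker, tube_rack from where it was at the start of the episode above 0.03 m).
It also fails if it takes over 66 s, if anything falls off the work surface, if the arm or the gripper's body presses on something with over 40 N, if the wrist force passes 120 N, or if a joint passes its speed limit or range.

ROBOT

A 6-joint arm with a two-finger parallel gripper is mounted at the origin on the work surface. World frame = base frame: x ahead of the robot, y to its left, z up, the work surface at z = 0. Lengths are in m, angles in rad, forces in N, time in s.
With the tool pointing down it reaches from about 0.325 to 0.925 m from the base axis. Payload 3.1 kg.
Tool frame: the origin (TCP) lies on the centre line of the jaws, within the pads' length; the fingertips stand arm.nose_length ahead of it and the grasp point (between the pads) lies 5 mm behind it (arm.nose_length is the distance from the TCP to the fingertips, in m); z points along the fingers, y is the line along which they close (so a half turn about z gives the same grasp; the last joint's range is limited). The gripper opens to 85 mm and grips with 20 to 120 N. Pads are 22 mm wide; open, the fingers measure 114 mm over their backs; the gripper's body (76 mm by 85 mm) begins 54 mm behind the grasp point. The pads swing forward as they close: fully open they stand 13 mm farther back than shut.
Start: joints at [1.13, 0.217, 1.613, -0, 1.311, -0.112], TCP at [0.202, 0.592, 0.245] pointing down, gripper open.
Joint ranges: [-2.75, 2.75], [-0.78, 2.1], [0.31, 2.55], [-1.13, 4.27], [0.13, 2.63], [-2.58, 2.58]. Speed limits (rad/s): [2.79, 2.79, 3.14, 3.14, 3.14, 3.14].

INTERFACE

Orientations are given as a unit quaternion [x, y, z, w].
In Python, from cell import arm, vision, sign_off gives the robot as it stands.
- The arm moves only by the tool play_rows, never from a script. Its arguments are lists of equal length, an entry for each row: "offset": the shift along the tool's x, y, z in units of 4 cm (1.0 is 4 cm), a list of three; "rot": the turn, a rotation vector about the tool's x, y, z in units of 0.1 rad (1.0 is 0.1 rad), a list of three; "gripper": the opening, from -1 (shut) to 1 (fully open). A call has 1 to 10 rows; each row shifts and turns the commanded pose from where the row before left it, along the tool's axes as they then stand; what a row does not reach is not made up. A row lasts 1/12 s, in which the tool goes at most 41.7 mm and 7.16 degrees, less where a joint would pass 70% of its speed; a pose out of reach is approached as far as the arm can. A call with a number of a shift or a turn outside -1 to 1 is refused whole. A call with a gripper value outside its range is refused whole. The fingers move at their own pace and stop on an object; the grip force is fixed at half the most. Time passes only in rows, so rows that do not move let the fingers close. It gives the time, the measured TCP pose, the force, the opening and the grip force at its end, in the units of the state.
- arm.get_state(): the state, without advancing time (a new reading comes with each control period).
- vision.snapshot(name): name is "scene" or "side" or "wrist"; returns a dict with "frame" (384x512x3 uint8, red, green, blue), "camera_matrix" (3x3 intrinsics, pixels), "R" (3x3) and "t" (3): a world point X has camera coordinates R X + t. Camera axes: x right, y down, z forward; pixel columns grow to the right and rows downward; lengths in m; the calibration is good to about 2 mm. The wrist camera is an equidistant fisheye: a pixel r from the principal point sees the ray r / f radians off the axis. A picture is of the moment at which its call begins. There is no depth.
- sign_off(): hands the job in; it is judged then, once.
The state is a dict: "time_s": time; "joint_positions": joint angles; "qvel": joint speeds; "tau": joint torques, N m; "tool_pos": TCP position; "eef_rot": TCP orientation; "wrist_force": force on the tool from outside, world axes, zero at the start; "ft_torque": the same for the moment, N m; "grip_width": finger opening in m; "finger_force": force on a finger pad.
Only numpy, scipy, OpenCV 4.12 (cv2) and the standard library are available. Lean on these libraries where they do the work, as an engineer would, in place of code of your own. Each camera call takes 0.05 s, during which the arm holds its last target. There are 200 camera calls.

## Working session

There is one attempt and no reset: what is moved stays moved. The work goes in short steps, Python scripts to look and compute and a tool call to move; the robot and the scene stay as the last step left them, time stands still between calls to the robot, and variables do not carry over. Pictures are saved under pics/ and viewed, at most 10 in all, crops included, and the job is handed in when it is done.

Besides the shell and the picture viewer there is one more tool, called after ">>>" by a JSON object that holds its "op" and its "data". play_rows: Moves the arm, as the interface text tells. Its arguments: {"type":"object","properties":{"offset":{"type":"array"},"rot":{"type":"array"},"gripper":{"type":"array"}},"required":["offset","rot","gripper"]}

```bash
ls; mkdir -p pics; python3 - <<'E'
from cell import arm, vision
import cv2, numpy as np
print(arm.get_state(), arm.nose_length)
for n in ("scene","side"):
    s=vision.snapshot(n); np.savez(f"{n}0.npz",**s)
    cv2.imwrite(f"pics/{n}0.png",s["frame"][:,:,::-1]); print(n,s["camera_matrix"],s["R"],s["t"])
E
```

```text
pics
{'time_s': 0.0, 'joint_positions': array([ 1.12979849e+00,  2.17793813e-01,  1.61493032e+00,  9.72506475e-06,
        1.31126350e+00, -1.12211100e-01]), 'qvel': array([ 0.00109142, -0.00027406, -0.00072136, -0.00157911,  0.00239294,
        0.00120288]), 'tau': array([-1.49365384e-03, -3.96842909e+01, -3.03852260e+01, -2.99780540e-04,
        9.84151033e-03,  2.14002443e-05]), 'tool_pos': array([0.20146056, 0.59082463, 0.2439456 ]), 'eef_rot': array([ 1.63655028e-01,  9.86516902e-01, -1.15068700e-03, -3.31542697e-04]), 'wrist_force': array([ 0.83930835,  0.08045408, -0.44208932]), 'ft_torque': array([-0.01813951, -0.01336081,  0.00827128]), 'finger_force': 0.0, 'grip_width': 0.08515032960121086} 0.014
scene [[449.4689741    0.         247.87522003]
 [  0.         449.4689741  190.33796669]
 [  0.           0.           1.        ]] [[ 0.2322045   0.97256399 -0.01415491]
 [ 0.60434501 -0.15566259 -0.7813682 ]
 [-0.76213396  0.17288276 -0.62390974]] [-0.12194831 -0.31336518  1.7484051 ]
side [[459.3918055    0.         254.81608137]
 [  0.         459.3918055  195.78799467]
 [  0.           0.           1.        ]] [[-0.99321467 -0.11592932  0.00922009]
 [-0.0949863   0.76292911 -0.63946601]
 [ 0.06709859 -0.63600281 -0.76876408]] [0.56032018 0.11839487 1.3385583 ]
```

View pics/scene0.png

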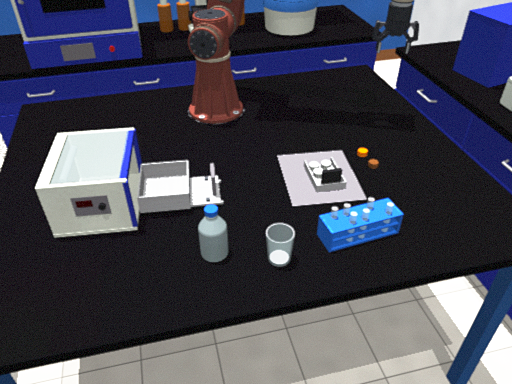

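View pics/side0.png

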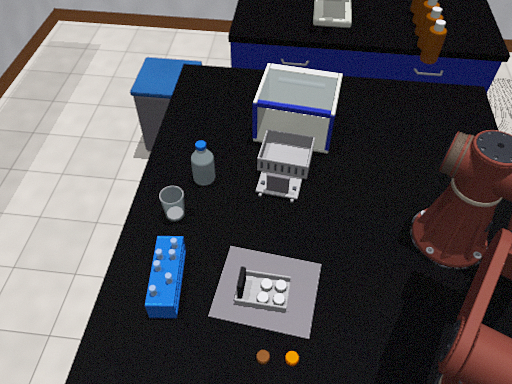

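The scene view shows the mat at about (320,176), the tray grip at (332,174), the basket at (165,187) and the handle at (214,185). In the side view the mat is at (267,290), the grip at (241,282), the basket at (285,155) and the handle at (279,185). The bottle, beaker and rack stand at +x. I'll enlarge crops of both views to measure from.

```bash
python3 - <<'E'
import cv2, numpy as np
a=cv2.imread("pics/scene0.png");b=cv2.imread("pics/side0.png")
def c(im,x,y,w=100,h=75): 
    o=cv2.resize(im[y:y+h,x:x+w],(400,300),interpolation=cv2.INTER_CUBIC)
    for i in range(0,w,20): cv2.putText(o,str(x+i),(int(i*400/w),8),0,.3,(0,255,255)); cv2.line(o,(int(i*400/w),0),(int(i*400/w),4),(0,255,255))
    for i in range(0,h,15): cv2.putText(o,str(y+i),(0,int(i*300/h)+4),0,.3,(0,255,255))
    return o
o=np.vstack([np.hstack([c(a,130,140),c(a,272,140)]),np.hstack([c(b,235,125),c(b,205,240,120,90)])])
cv2.imwrite("pics/crop0.png",o)
E
```

```text
(no output)
```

View pics/crop0.png

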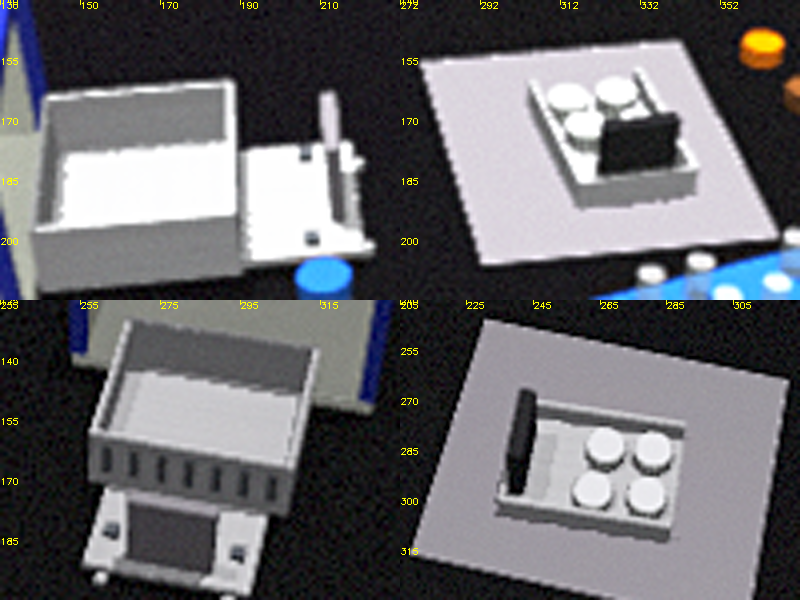

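The crops show the rim corners, mat corners, tray outline and grip top clearly. Next I'll cast rays onto the known heights.

```bash
cat > h.py <<'E'
import numpy as np, cv2
class Cam:
    def __init__(s,f):
        d=np.load(f) if isinstance(f,str) else f
        s.K,s.R,s.t=d["camera_matrix"],d["R"],d["t"]; s.im=d["frame"]
    def on(s,uv,z):
        uv=np.atleast_2d(uv).astype(float); r=np.c_[uv,np.ones(len(uv))]@np.linalg.inv(s.K).T@s.R
        c=-s.R.T@s.t; return (c+r*((z-c[2])/r[:,2])[:,None])
    def px(s,X):
        p=(np.atleast_2d(X)@s.R.T+s.t)@s.K.T; return p[:,:2]/p[:,2:]
E
python3 - <<'E'
from h import *
np.set_printoptions(precision=4,suppress=True)
A,B=Cam("scene0.npz"),Cam("side0.npz")
def P(n,x): print(n,x[:,:2].tolist() if 0 else "\n",x[:,:2]," mean",x[:,:2].mean(0))
P("rim scene",A.on([(140,164.2),(188.2,160.5),(189.5,194.5),(139.2,197.5)],.073))
P("rim side",B.on([(267.5,130.5),(314.5,137.5),(308.3,166.2),(258,158)],.073))
P("mat scene",A.on([(277.5,155.5),(342.5,150.2),(366,199.2),(292.8,206)],.003))
P("mat side",B.on([(231.4,246),(321.4,264),(208.6,316.5)],.003))
P("grip top far edge scene",A.on([(323.2,170.2),(341.5,168)],.071))
P("tray outer top walls side: open end bottom/closed",B.on([(289.9,278.5),(285.4,311),(234,301),(245,270.5)],.02))
P("handle top side",B.on([(267.5,175),(288.5,179)],.088))
P("steriliser front bottom side",B.on([(255,139.7),(328,153)],.0))
P("bottle/beaker tops?",A.on([(214,258),(279,262)],.0))
P("bottle/beaker tops side?",B.on([(204,183),(175,217)],.0))
# black mask grip
for n,c,(x,y,w,h) in (("scene",A,(315,160,35,30)),("side",B,(232,260,18,45))):
    m=(c.im[y:y+h,x:x+w].max(2)<70).astype(np.uint8)
    k,l,s,ce=cv2.connectedComponentsWithStats(m); i=1+s[1:,4].argmax(); print(n,s[i],ce[i]+[x,y])
    print(cv2.minAreaRect(np.argwhere(l==i)[:,::-1].astype(np.float32)+np.float32([x,y])))
E
```

```text
rim scene 
 [[ 0.4062 -0.3015]
 [ 0.4233 -0.1593]
 [ 0.5861 -0.1771]
 [ 0.5648 -0.3113]]  mean [ 0.4951 -0.2373]
rim side 
 [[ 0.5585 -0.3067]
 [ 0.4033 -0.2925]
 [ 0.418  -0.1612]
 [ 0.5755 -0.1769]]  mean [ 0.4888 -0.2343]
mat scene 
 [[0.367  0.1389]
 [0.3917 0.3588]
 [0.6486 0.3241]
 [0.6247 0.1088]]  mean [0.508  0.2326]
mat side 
 [[0.6182 0.1115]
 [0.3623 0.1399]
 [0.6441 0.3303]]  mean [0.5415 0.1939]
grip top far edge scene 
 [[0.569  0.2159]
 [0.5721 0.2715]]  mean [0.5705 0.2437]
tray outer top walls side: open end bottom/closed 
 [[0.4463 0.2056]
 [0.4514 0.3   ]
 [0.5845 0.2883]
 [0.5681 0.1959]]  mean [0.5126 0.2475]
handle top side 
 [[ 0.5381 -0.0956]
 [ 0.4749 -0.0874]]  mean [ 0.5065 -0.0915]
steriliser front bottom side 
 [[ 0.6026 -0.3349]
 [ 0.3501 -0.3013]]  mean [ 0.4764 -0.3181]
bottle/beaker tops? 
 [[ 0.765  -0.1456]
 [ 0.8183  0.0102]]  mean [ 0.7917 -0.0677]
bottle/beaker tops side? 
 [[ 0.7406 -0.1163]
 [ 0.8014  0.0278]]  mean [ 0.771  -0.0443]
scene [  7   9  20  15 243] [331.1481 175.7695]
((331.4257507324219, 175.75743103027344), (12.935483932495117, 20.199254989624023), 84.2894058227539)
side [  5   7   9  31 189] [241.1587 282.0212]
((241.07693481445312, 282.11541748046875), (6.864063739776611, 30.398000717163086), 11.309932708740234)
```

Measurements agree to within a few mm:

| Item | Position (m) | Yaw (rad) |
|---|---|---|
| Tray grip | (0.569, 0.243) | about -0.08 |
| Basket | (0.492, -0.236) | about -0.10 |
| Mat | (0.506, 0.234) | – |

The rim comes out near 160 × 140 and the handle sits about 0.14 out, both as given. First I'll turn the jaws.

>>> {"op": "play_rows", "data": {"offset": [[0, 0, 0], [0, 0, 0], [0, 0, 0], [0, 0, 0], [0, 0, 0], [0, 0, 0], [0, 0, 0], [0, 0, 0], [0, 0, 0], [0, 0, 0]], "rot": [[0, 0, 1], [0, 0, 1], [0, 0, 1], [0, 0, 1], [0, 0, 1], [0, 0, 1], [0, 0, 1], [0, 0, 1], [0, 0, 1], [0, 0, 1]], "gripper": [1, 1, 1, 1, 1, 1, 1, 1, 1, 1]}}

```text
time_s: 0.93
tool_pos: [0.2016, 0.5911, 0.2445]
eef_rot: [0.619, 0.786, -0.001, 0.0]
wrist_force: [-0.1, 0.7, -0.3]
grip_width: 0.0854
finger_force: 0.0
```

>>> {"op": "play_rows", "data": {"offset": [[0, 0, 0], [0, 0, 0], [0, 0, 0], [0, 0, 0], [-0.53, 0.66, 0], [-0.53, 0.66, 0], [-0.53, 0.66, 0], [-0.53, 0.66, 0], [-0.53, 0.66, 0], [-0.53, 0.66, 0]], "rot": [[0, 0, 1], [0, 0, 1], [0, 0, 1], [0, 0, 0.2], [0, 0, 0], [0, 0, 0], [0, 0, 0], [0, 0, 0], [0, 0, 0], [0, 0, 0]], "gripper": [1, 1, 1, 1, 1, 1, 1, 1, 1, 1]}}

```text
time_s: 1.77
tool_pos: [0.3505, 0.451, 0.2449]
eef_rot: [0.733, 0.68, -0.0, 0.0]
wrist_force: [-0.4, 0.4, -0.0]
grip_width: 0.0852
finger_force: 0.0
```

>>> {"op": "play_rows", "data": {"offset": [[-0.53, 0.66, 0], [-0.53, 0.66, 0], [-0.53, 0.66, 0], [-0.53, 0.66, 0], [-0.53, 0.66, 0], [-0.53, 0.66, 0], [-0.53, 0.66, 0], [-0.53, 0.66, 0], [-0.53, 0.66, 0], [0, 0, 0]], "rot": [[0, 0, 0], [0, 0, 0], [0, 0, 0], [0, 0, 0], [0, 0, 0], [0, 0, 0], [0, 0, 0], [0, 0, 0], [0, 0, 0], [0, 0, 0]], "gripper": [1, 1, 1, 1, 1, 1, 1, 1, 1, 1]}}

```text
time_s: 2.6
tool_pos: [0.5758, 0.239, 0.245]
eef_rot: [0.735, 0.678, 0.0, 0.002]
wrist_force: [-1.7, 0.5, -0.5]
grip_width: 0.0856
finger_force: 0.0
```

```bash
cat >> h.py <<'E'
def st():
    from cell import arm
    from scipy.spatial.transform import Rotation as R
    s=arm.get_state(); M=R.from_quat(s["eef_rot"]).as_matrix()
    np.set_printoptions(precision=4,suppress=True)
    print("t",round(s["time_s"],2),"pos",s["tool_pos"],"tool x",M[:,0],"y",M[:,1],"z",M[:,2],"q",s["joint_positions"],"F",s["wrist_force"],"grip",s["grip_width"],s["finger_force"])
    return s["tool_pos"],M
E
python3 - <<'E'
from h import *
from cell import vision
p,M=st()
s=vision.snapshot("wrist"); np.savez("w1.npz",**s); cv2.imwrite("pics/w1.png",s["frame"][:,:,::-1])
print(s["camera_matrix"],s["R"],s["t"])
E
```

```text
t 2.6 pos [0.5758 0.239  0.245 ] tool x [ 0.0812  0.9967 -0.0024] y [ 0.9967 -0.0812  0.0028] z [ 0.0026 -0.0026 -1.    ] q [ 0.2824  0.213   1.6187 -0.0034  1.3082  0.3646] F [-1.6991  0.4617 -0.4815] grip 0.08562525420023483 0.0
[[297.3186   0.     256.6665]
 [  0.     297.3186 195.2766]
 [  0.       0.       1.    ]] [[ 0.9968 -0.0799  0.0025]
 [-0.0766 -0.9451  0.3176]
 [-0.0231 -0.3167 -0.9482]] [-0.5552  0.2292  0.4681]
```

View pics/w1.png

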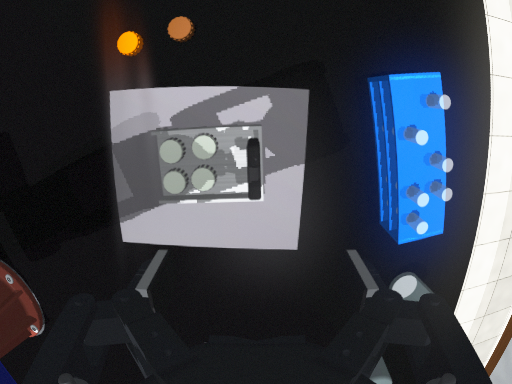

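The wrist view shows the grip top from about (254,138) to (255,198), with the mat corners at (110,90), (309,90), (298,249) and (122,241). The four caps sit at the open end.

```bash
cat >> h.py <<'E'
def fish(d,uv,z):
    K,R,t=d["camera_matrix"],d["R"],d["t"]; uv=np.atleast_2d(uv).astype(float)
    a=(uv-K[:2,2])/K[0,0]; r=np.linalg.norm(a,axis=1,keepdims=True); 
    ray=np.c_[a/r*np.sin(r),np.cos(r)]@R; c=-R.T@t
    return c+ray*((z-c[2])/ray[:,2])[:,None]
E
python3 - <<'E'
from h import *
np.set_printoptions(precision=4,suppress=True)
d=np.load("w1.npz"); im=d["frame"]
m=(im[125:212,240:275].max(2)<45).astype(np.uint8); k,l,s,c=cv2.connectedComponentsWithStats(m); i=1+s[1:,4].argmax()
print(s[i],c[i]+[240,125],cv2.minAreaRect(np.argwhere(l==i)[:,::-1].astype(np.float32)+np.float32([240,125])))
g=fish(d,[(254,138),(254.5,198)],.071); print("grip top",g,g.mean(0))
q=fish(d,[(110,90),(309,90),(298,249),(122,241)],.003); print("mat",q,q.mean(0))
q=fish(d,[(158,128),(263,124),(264,201),(163,202)],.024); print("tray",q,q.mean(0))
E
```

```text
[  8  14  12  29 253] [252.7589 151.7194] ((253.5, 153.0), (28.0, 11.0), 90.0)
grip top [[0.5766 0.2812 0.071 ]
 [0.5718 0.2169 0.071 ]] [0.5742 0.2491 0.071 ]
mat [[0.3917 0.3586 0.003 ]
 [0.6478 0.328  0.003 ]
 [0.6249 0.112  0.003 ]
 [0.3653 0.1412 0.003 ]] [0.5074 0.235  0.003 ]
tray [[0.4612 0.2992 0.024 ]
 [0.5876 0.2908 0.024 ]
 [0.5817 0.1959 0.024 ]
 [0.4523 0.2047 0.024 ]] [0.5207 0.2476 0.024 ]
```

The grip is at (0.572, 0.246) and the mat centre at (0.507, 0.235). Both agree with the fixed cameras, so I'll go down and grip.

>>> {"op": "play_rows", "data": {"offset": [[0.16, -0.08, 0.6], [0, 0, 0.6], [0, 0, 0.6], [0, 0, 0.6], [0, 0, 0.6], [0, 0, 0.6], [0, 0, 0.6], [0, 0, 0.4], [0, 0, 0.2], [0, 0, 0]], "rot": [[0, 0, -0.1], [0, 0, 0], [0, 0, 0], [0, 0, 0], [0, 0, 0], [0, 0, 0], [0, 0, 0], [0, 0, 0], [0, 0, 0], [0, 0, 0]], "gripper": [1, 1, 1, 1, 1, 1, 1, 1, 1, 1]}}

```text
time_s: 3.48
tool_pos: [0.5662, 0.2503, 0.0505]
eef_rot: [0.73, 0.683, -0.003, -0.001]
wrist_force: [0.1, -0.6, -0.4]
grip_width: 0.0855
finger_force: 0.0
```

>>> {"op": "play_rows", "data": {"offset": [[0, 0, 0], [0, 0, 0], [0, 0, 0], [0, 0, 0], [0, 0, 0], [0, 0, 0], [0, 0, 0], [0, 0, 0], [0, 0, 0], [0, 0, 0]], "rot": [[0, 0, 0], [0, 0, 0], [0, 0, 0], [0, 0, 0], [0, 0, 0], [0, 0, 0], [0, 0, 0], [0, 0, 0], [0, 0, 0], [0, 0, 0]], "gripper": [0.5, 0.2, 0, -0.3, -0.6, -1, -1, -1, -1, -1]}}

```text
time_s: 4.32
tool_pos: [0.5705, 0.2505, 0.0547]
eef_rot: [0.731, 0.683, 0.001, 0.001]
wrist_force: [1.3, -1.3, 5.3]
grip_width: 0.0133
finger_force: 59.4
```

Gripped at 59 N with a width of 13 mm. I'll lift gently and check.

>>> {"op": "play_rows", "data": {"offset": [[0, 0, -0.1], [0, 0, -0.2], [0, 0, -0.4], [0, 0, -0.5], [0, 0, -0.5], [0, 0, -0.5], [0, 0, -0.4], [0, 0, -0.3], [0, 0, -0.1], [0, 0, 0]], "rot": [[0, 0, 0], [0, 0, 0], [0, 0, 0], [0, 0, 0], [0, 0, 0], [0, 0, 0], [0, 0, 0], [0, 0, 0], [0, 0, 0], [0, 0, 0]], "gripper": [-1, -1, -1, -1, -1, -1, -1, -1, -1, -1]}}

```text
time_s: 5.15
tool_pos: [0.5694, 0.2504, 0.1741]
eef_rot: [0.731, 0.683, 0.001, 0.0]
wrist_force: [-0.9, -0.2, -2.8]
grip_width: 0.0129
finger_force: 58.6
```

```bash
python3 - <<'E'
from h import *
from cell import vision
p,M=st()
s=vision.snapshot("side"); w=vision.snapshot("wrist")
cv2.imwrite("pics/lift.png",np.hstack([s["frame"][190:384,130:430],w["frame"][90:284,80:380]])[:,:,::-1])
E
```

```text
t 5.15 pos [0.5694 0.2504 0.1741] tool x [0.0679 0.9977 0.0006] y [ 0.9977 -0.0679  0.0012] z [ 0.0013  0.0005 -1.    ] q [0.3016 0.2768 1.6802 0.0001 1.1832 0.3695] F [-0.858  -0.2436 -2.7693] grip 0.012863869504485636 58.56592118740082
```

View pics/lift.png

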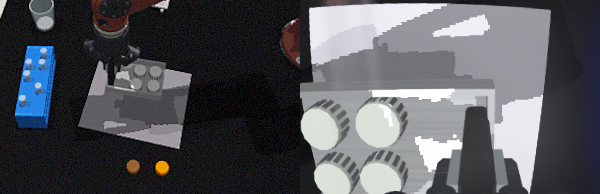

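The tray is held with all four caps in place; the 2.8 N load fits the known masses. I'll carry it over to the basket.

>>> {"op": "play_rows", "data": {"offset": [[-0.1, 0, 0], [-0.3, 0, 0], [-0.5, 0, 0], [-0.6, 0, 0], [-0.6, 0, 0], [-0.6, 0, 0], [-0.6, 0, 0], [-0.6, 0, 0], [-0.6, 0, 0], [-0.6, 0, 0]], "rot": [[0, 0, 0.1], [0, 0, 0.1], [0, 0, 0.1], [0, 0, 0], [0, 0, 0], [0, 0, 0], [0, 0, 0], [0, 0, 0], [0, 0, 0], [0, 0, 0]], "gripper": [-1, -1, -1, -1, -1, -1, -1, -1, -1, -1]}}

```text
time_s: 6.08
tool_pos: [0.5485, 0.0452, 0.1723]
eef_rot: [0.741, 0.671, -0.001, -0.001]
wrist_force: [0.3, -0.1, -2.5]
grip_width: 0.0128
finger_force: 58.6
```

>>> {"op": "play_rows", "data": {"offset": [[-0.6, 0.1, 0], [-0.6, 0.2, 0], [-0.6, 0.2, 0], [-0.6, 0.2, 0], [-0.6, 0.2, 0], [-0.6, 0.2, 0], [-0.6, 0.2, 0], [-0.6, 0.2, 0], [-0.6, 0.2, 0], [-0.6, 0.2, 0]], "rot": [[0, 0, 0], [0, 0, 0], [0, 0, 0], [0, 0, 0], [0, 0, 0], [0, 0, 0], [0, 0, 0], [0, 0, 0], [0, 0, 0], [0, 0, 0]], "gripper": [-1, -1, -1, -1, -1, -1, -1, -1, -1, -1]}}

```text
time_s: 6.92
tool_pos: [0.6007, -0.2009, 0.1721]
eef_rot: [0.741, 0.671, -0.001, -0.001]
wrist_force: [0.1, 0.3, -2.6]
grip_width: 0.013
finger_force: 58.6
```

>>> {"op": "play_rows", "data": {"offset": [[-0.5, 0.3, 0], [-0.4, 0.3, 0], [-0.2, 0.3, 0], [0, 0.2, 0], [0, 0.1, 0], [0, 0, 0], [0, 0, 0]], "rot": [[0, 0, 0], [0, 0, 0], [0, 0, 0], [0, 0, 0], [0, 0, 0], [0, 0, 0], [0, 0, 0]], "gripper": [-1, -1, -1, -1, -1, -1, -1]}}

```text
time_s: 7.5
tool_pos: [0.6447, -0.2466, 0.1726]
eef_rot: [0.741, 0.672, -0.0, -0.001]
wrist_force: [0.3, 0.8, -2.3]
grip_width: 0.0128
finger_force: 58.6
```

```bash
python3 - <<'E'
from h import *
from cell import vision
p,M=st()
s=vision.snapshot("side"); w=vision.snapshot("scene")
r=lambda f,x,y:cv2.resize(f[y:y+120,x:x+160],(400,300),interpolation=cv2.INTER_CUBIC)
cv2.imwrite("pics/over.png",np.hstack([r(s["frame"],200,90),r(w["frame"],110,110)])[:,:,::-1])
E
```

```text
t 7.5 pos [ 0.6447 -0.2466  0.1726] tool x [0.097  0.9953 0.0008] y [ 0.9953 -0.097  -0.0019] z [-0.0018  0.001  -1.    ] q [-0.4669  0.4157  1.5015  0.0001  1.2265 -0.3697] F [ 0.3499  0.7561 -2.321 ] grip 0.012839103159416278 58.63139748573303
```

View pics/over.png

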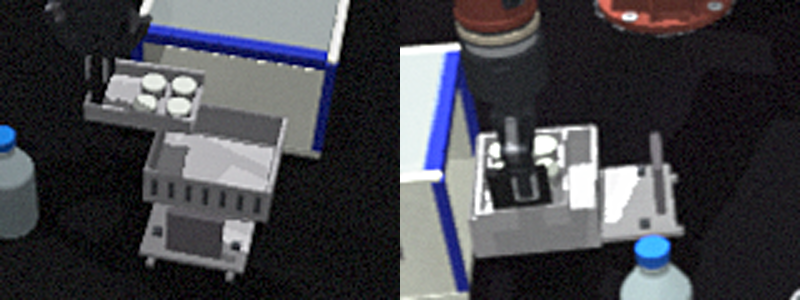

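The tray is over the basket with its mouth inside the rim. I'll lower it, then tip 20° about the mouth.

>>> {"op": "play_rows", "data": {"offset": [[0, 0, 0.2], [0, 0, 0.4], [0, 0, 0.25], [0, 0, 0], [0, -0.065, -0.155], [0, -0.065, -0.155], [0, -0.065, -0.155], [0, -0.065, -0.155], [0, -0.065, -0.155], [0, -0.065, -0.155]], "rot": [[0, 0, 0], [0, 0, 0], [0, 0, 0], [0, 0, 0], [-0.5, 0, 0], [-0.5, 0, 0], [-0.5, 0, 0], [-0.5, 0, 0], [-0.5, 0, 0], [-0.5, 0, 0]], "gripper": [-1, -1, -1, -1, -1, -1, -1, -1, -1, -1]}}

```text
time_s: 8.43
tool_pos: [0.625, -0.2453, 0.1748]
eef_rot: [0.732, 0.664, 0.101, 0.111]
wrist_force: [0.8, 0.5, -2.7]
grip_width: 0.0131
finger_force: 59.0
```

>>> {"op": "play_rows", "data": {"offset": [[0, -0.065, -0.155], [0, -0.05, 0.14], [0, -0.05, 0.14], [0, -0.05, 0.14], [0, 0, 0]], "rot": [[-0.5, 0, 0], [0, 0, 0], [0, 0, 0], [0, 0, 0], [0, 0, 0]], "gripper": [-1, -1, -1, -1, -1]}}

```text
time_s: 8.85
tool_pos: [0.6203, -0.2444, 0.1587]
eef_rot: [0.73, 0.662, 0.116, 0.127]
wrist_force: [-0.2, 0.1, -3.1]
grip_width: 0.013
finger_force: 59.0
```

```bash
cat >> h.py <<'E'
def mouth():
    p,M=st(); m=p+M@np.array([-.004,-.124,.0487]); c=np.array([.492,-.236,.022])
    a=-.097; d=m-c; print("tilt deg",np.degrees(np.arccos(-M[2,2])),"mouth",m,"in basket x,y,z",d[0]*np.cos(a)+d[1]*np.sin(a),-d[0]*np.sin(a)+d[1]*np.cos(a),d[2])
E
python3 -c "
from h import *
mouth()"
```

```text
t 8.85 pos [ 0.6203 -0.2444  0.1587] tool x [0.0973 0.9953 0.0018] y [ 0.9364 -0.0921  0.3386] z [ 0.3372 -0.0313 -0.9409] q [-0.5457  0.2181  1.82    0.2079  0.8014 -0.5702] F [-0.2335  0.1443 -3.1418] grip 0.012970499952410374 58.996776938438416
tilt deg 19.792689257689037 mouth [ 0.5202 -0.2385  0.0709] in basket x,y,z 0.028305863413510584 0.0002839593032457782 0.048892225266896065
```

>>> {"op": "play_rows", "data": {"offset": [[0, -0.032, -0.078], [0, -0.032, -0.078], [0, -0.032, -0.078], [0, -0.032, -0.078], [0, 0, 0], [0, 0, 0]], "rot": [[-0.25, 0, 0], [-0.25, 0, 0], [-0.25, 0, 0], [-0.25, 0, 0], [0, 0, 0], [0, 0, 0]], "gripper": [-1, -1, -1, -1, -1, -1]}}

```text
time_s: 9.35
tool_pos: [0.6117, -0.2443, 0.1712]
eef_rot: [0.722, 0.655, 0.15, 0.165]
wrist_force: [0.5, -0.4, -2.9]
grip_width: 0.0134
finger_force: 59.1
```

>>> {"op": "play_rows", "data": {"offset": [[0, -0.032, -0.078], [0, -0.032, -0.078], [0, -0.032, -0.078], [0, -0.032, -0.078], [0, 0, 0], [0, 0, 0], [0, 0, 0]], "rot": [[-0.25, 0, 0], [-0.25, 0, 0], [-0.25, 0, 0], [-0.25, 0, 0], [0, 0, 0], [0, 0, 0], [0, 0, 0]], "gripper": [-1, -1, -1, -1, -1, -1, -1]}}

```text
time_s: 9.93
tool_pos: [0.6021, -0.2435, 0.1801]
eef_rot: [0.713, 0.646, 0.182, 0.201]
wrist_force: [0.3, 0.6, -1.1]
grip_width: 0.0131
finger_force: 59.1
```

```bash
python3 - <<'E'
from h import *
from cell import vision
mouth()
s=vision.snapshot("side"); w=vision.snapshot("wrist")
cv2.imwrite("pics/tip1.png",np.hstack([cv2.resize(s["frame"][90:210,200:360],(400,300),interpolation=cv2.INTER_CUBIC),cv2.resize(w["frame"],(400,300))])[:,:,::-1])
E
```

```text
t 9.93 pos [ 0.6021 -0.2435  0.1801] tool x [ 0.0977  0.9952 -0.0005] y [ 0.8484 -0.083   0.5228] z [ 0.5203 -0.0515 -0.8525] q [-0.608   0.0868  1.98    0.4466  0.6315 -0.8141] F [ 0.3147  0.6231 -1.132 ] grip 0.01311911442818144 59.104233384132385
tilt deg 31.520606985918768 mouth [ 0.5218 -0.2397  0.0738] in basket x,y,z 0.03003037540932354 -0.0007638806180860045 0.05175146164437514
```

View pics/tip1.png

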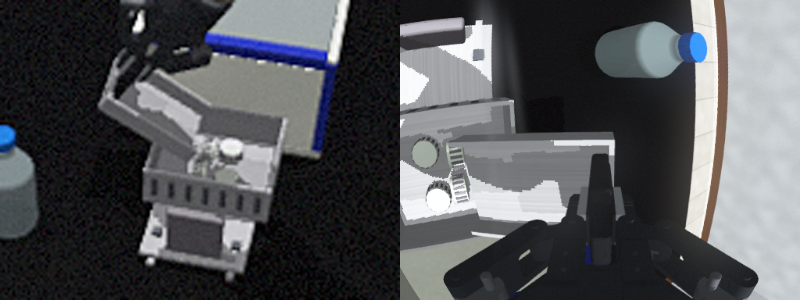

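The caps have slid down. Two are in the basket and two are tipping over the mouth edge (wrist crop about (455,170)). I'll let them settle and tip a little more.

>>> {"op": "play_rows", "data": {"offset": [[0, 0, 0], [0, 0, 0], [0, 0, 0], [0, 0, 0], [0, -0.032, -0.078], [0, -0.032, -0.078], [0, -0.032, -0.078], [0, -0.032, -0.078], [0, 0, 0], [0, 0, 0]], "rot": [[0, 0, 0], [0, 0, 0], [0, 0, 0], [0, 0, 0], [-0.25, 0, 0], [-0.25, 0, 0], [-0.25, 0, 0], [-0.25, 0, 0], [0, 0, 0], [0, 0, 0]], "gripper": [-1, -1, -1, -1, -1, -1, -1, -1, -1, -1]}}

```text
time_s: 10.87
tool_pos: [0.59, -0.2421, 0.187]
eef_rot: [0.702, 0.636, 0.214, 0.236]
wrist_force: [-0.4, 0.2, -1.1]
grip_width: 0.013
finger_force: 59.2
```

```bash
python3 - <<'E'
from h import *
from cell import vision
mouth()
s=vision.snapshot("side"); w=vision.snapshot("wrist")
cv2.imwrite("pics/tip2.png",np.hstack([cv2.resize(s["frame"][90:210,200:360],(400,300),interpolation=cv2.INTER_CUBIC),cv2.resize(w["frame"],(400,300))])[:,:,::-1])
E
```

```text
t 10.87 pos [ 0.59   -0.2421  0.187 ] tool x [0.0984 0.9951 0.0003] y [ 0.7927 -0.0786  0.6045] z [ 0.6016 -0.0593 -0.7966] q [-0.6452  0.0297  2.0609  0.6259  0.5665 -0.9989] F [-0.4182  0.196  -1.1426] grip 0.012987340692200387 59.15863037109375
tilt deg 37.191790821049445 mouth [ 0.5206 -0.2393  0.0732] in basket x,y,z 0.028778004806339037 -0.00047323760471489887 0.051217211613995485
```

View pics/tip2.png

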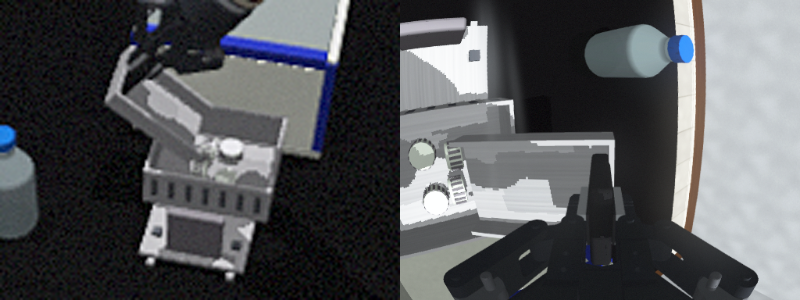

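Two caps stand on edge against the tray mouth. I'll raise the tray slightly so they drop free, then view again.

>>> {"op": "play_rows", "data": {"offset": [[0, 0.06, -0.08], [0, 0.06, -0.08], [0, 0.06, -0.08], [0, 0.06, -0.08], [0, 0.06, -0.08], [0, 0, 0], [0, 0, 0], [0, 0, 0]], "rot": [[0, 0, 0], [0, 0, 0], [0, 0, 0], [0, 0, 0], [0, 0, 0], [0, 0, 0], [0, 0, 0], [0, 0, 0]], "gripper": [-1, -1, -1, -1, -1, -1, -1, -1]}}

```text
time_s: 11.63
tool_pos: [0.5902, -0.2421, 0.2072]
eef_rot: [0.702, 0.637, 0.214, 0.236]
wrist_force: [0.5, 0.0, -2.2]
grip_width: 0.0128
finger_force: 59.1
```

```bash
python3 - <<'E'
from h import *
from cell import vision
mouth()
s=vision.snapshot("side"); w=vision.snapshot("wrist")
cv2.imwrite("pics/tip3.png",np.hstack([cv2.resize(s["frame"][105:180,230:330],(400,300),interpolation=cv2.INTER_CUBIC),cv2.resize(w["frame"][110:335,0:300],(400,300))])[:,:,::-1])
E
```

```text
t 11.63 pos [ 0.5902 -0.2421  0.2072] tool x [0.0977 0.9952 0.0001] y [ 0.7924 -0.0779  0.6051] z [ 0.6022 -0.0591 -0.7962] q [-0.6452 -0.0008  2.0482  0.5899  0.6018 -0.9559] F [ 0.5205  0.04   -2.2181] grip 0.0127542571638193 59.14485275745392
tilt deg 37.23268333644078 mouth [ 0.5208 -0.2393  0.0934] in basket x,y,z 0.029015319693839296 -0.0004469061118717744 0.07139424988947704
```

View pics/tip3.png

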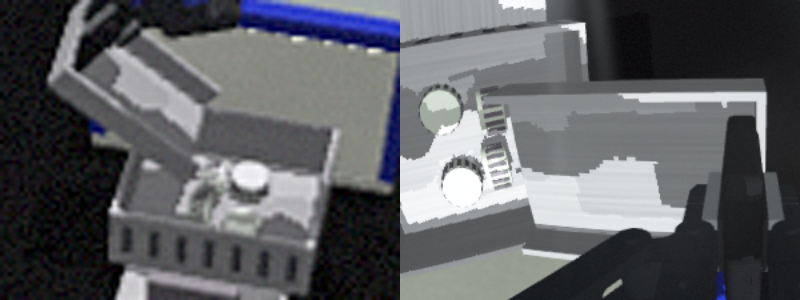

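The load is now 2.2 N, which is the empty tray's weight, so all four caps are off. Two of them stand on edge in the basket, clear of the mouth. I'll raise the tray, level it and take it back.

>>> {"op": "play_rows", "data": {"offset": [[0, 0.1, -0.12], [0, 0.19, -0.25], [0, 0.19, -0.25], [0, 0.19, -0.25], [0, 0.1, -0.12], [0, 0, 0], [0, 0, 0], [0, 0, 0], [0, 0, 0], [0, 0, 0]], "rot": [[0, 0, 0], [0, 0, 0], [0, 0, 0], [0, 0, 0], [0, 0, 0], [0.5, 0, 0], [0.8, 0, 0], [0.8, 0, 0], [0.8, 0, 0], [0.8, 0, 0]], "gripper": [-1, -1, -1, -1, -1, -1, -1, -1, -1, -1]}}

```text
time_s: 12.57
tool_pos: [0.5912, -0.2427, 0.2596]
eef_rot: [0.734, 0.665, 0.093, 0.104]
wrist_force: [0.4, -0.3, -1.8]
grip_width: 0.0131
finger_force: 59.1
```

>>> {"op": "play_rows", "data": {"offset": [[0, 0, 0], [0, 0, 0], [0, 0, 0], [0, 0, 0], [0, 0, 0], [0, 0, 0]], "rot": [[0.8, 0, 0], [0.8, 0, 0], [0.8, 0, 0], [0.4, 0, 0], [0, 0, 0], [0, 0, 0]], "gripper": [-1, -1, -1, -1, -1, -1]}}

```text
time_s: 13.07
tool_pos: [0.5917, -0.2423, 0.258]
eef_rot: [0.741, 0.672, 0.001, 0.001]
wrist_force: [-0.0, 0.2, -2.1]
grip_width: 0.0132
finger_force: 59.1
```

```bash
python3 - <<'E'
from h import *
from cell import vision
p,M=st()
d=M.T@(np.array([.5625,.237,p[2]])-p)/.04; print("units",d)
C=Cam("side0.npz")
for n in ("side","scene"):
    s=vision.snapshot(n); np.savez(n+"2.npz",**s); cv2.imwrite(f"pics/{n}2.png",s["frame"][:,:,::-1])
E
```

```text
t 13.07 pos [ 0.5917 -0.2423  0.258 ] tool x [ 0.0977  0.9952 -0.0004] y [ 0.9952 -0.0977  0.0022] z [ 0.0022 -0.0006 -1.    ] q [-0.4987  0.2358  1.5667  0.0005  1.3369 -0.4009] F [-0.0196  0.211  -2.1153] grip 0.013222360541593132 59.05964255332947
units [11.8547 -1.897  -0.009 ]
```

>>> {"op": "play_rows", "data": {"offset": [[0.4, -0.1, 0], [0.7, -0.2, 0], [0.7, -0.2, 0], [0.7, -0.2, 0], [0.7, -0.2, 0], [0.7, -0.2, 0], [0.7, -0.2, 0], [0.7, -0.2, 0], [0.7, -0.2, 0], [0.7, -0.2, 0]], "rot": [[0, 0, 0], [0, 0, 0], [0, 0, 0], [0, 0, 0], [0, 0, 0], [0, 0, 0], [0, 0, 0], [0, 0, 0], [0, 0, 0], [0, 0, 0]], "gripper": [-1, -1, -1, -1, -1, -1, -1, -1, -1, -1]}}

```text
time_s: 14.0
tool_pos: [0.54, 0.0338, 0.2577]
eef_rot: [0.741, 0.671, 0.001, 0.0]
wrist_force: [0.1, 0.1, -1.3]
grip_width: 0.0134
finger_force: 59.1
```

>>> {"op": "play_rows", "data": {"offset": [[0.7, 0, 0], [0.7, 0, 0], [0.7, 0, 0], [0.7, 0, 0], [0.7, 0, 0], [0.7, 0, 0], [0.7, 0, 0], [0.25, 0, 0], [0, 0, 0.4], [0, 0, 0.5]], "rot": [[0, 0, 0], [0, 0, 0], [0, 0, 0], [0, 0, 0], [0, 0, 0], [0, 0, 0], [0, 0, 0], [0, 0, 0], [0, 0, 0], [0, 0, 0]], "gripper": [-1, -1, -1, -1, -1, -1, -1, -1, -1, -1]}}

```text
time_s: 14.83
tool_pos: [0.5624, 0.2384, 0.224]
eef_rot: [0.74, 0.672, 0.003, 0.001]
wrist_force: [1.1, -1.0, -1.4]
grip_width: 0.0132
finger_force: 59.1
```

>>> {"op": "play_rows", "data": {"offset": [[0, 0, 0.6], [0, 0, 0.6], [0, 0, 0.6], [0, 0, 0.6], [0, 0, 0.6], [0, 0, 0.4], [0, 0, 0.2], [0, 0, 0.2], [0, 0, 0.1], [0, 0, 0]], "rot": [[0, 0, 0], [0, 0, 0], [0, 0, 0], [0, 0, 0], [0, 0, 0], [0, 0, 0], [0, 0, 0], [0, 0, 0], [0, 0, 0], [0, 0, 0]], "gripper": [-1, -1, -1, -1, -1, -1, -1, -1, -1, -1]}}

```text
time_s: 15.67
tool_pos: [0.5615, 0.2368, 0.0655]
eef_rot: [0.741, 0.672, 0.0, 0.0]
wrist_force: [-0.7, -0.5, -2.6]
grip_width: 0.0133
finger_force: 59.0
```

>>> {"op": "play_rows", "data": {"offset": [[0, 0, 0.1], [0, 0, 0.07], [0, 0, 0.05], [0, 0, 0.03], [0, 0, 0], [0, 0, 0]], "rot": [[0, 0, 0], [0, 0, 0], [0, 0, 0], [0, 0, 0], [0, 0, 0], [0, 0, 0]], "gripper": [-1, -1, -1, -1, -1, -1]}}

```text
time_s: 16.17
tool_pos: [0.5616, 0.237, 0.0555]
eef_rot: [0.741, 0.672, 0.0, 0.0]
wrist_force: [0.3, -0.9, -1.1]
grip_width: 0.0131
finger_force: 59.2
```

>>> {"op": "play_rows", "data": {"offset": [[0, 0, 0.03], [0, 0, 0], [0, 0, 0], [0, 0, 0], [0, 0, 0], [0, 0, 0], [0, 0, 0], [0, 0, 0], [0, 0, 0]], "rot": [[0, 0, 0], [0, 0, 0], [0, 0, 0], [0, 0, 0], [0, 0, 0], [0, 0, 0], [0, 0, 0], [0, 0, 0], [0, 0, 0]], "gripper": [-1, -1, -0.6, -0.4, -0.2, 0, 0.3, 0.6, 0.6]}}

```text
time_s: 16.92
tool_pos: [0.5616, 0.237, 0.0543]
eef_rot: [0.741, 0.672, 0.0, 0.0]
wrist_force: [0.5, 0.5, -0.8]
grip_width: 0.0683
finger_force: 0.0
```

>>> {"op": "play_rows", "data": {"offset": [[0, 0, -0.2], [0, 0, -0.5], [0, 0, -0.6], [0, 0, -0.6], [0, 0, -0.6], [0, 0, -0.6], [0, 0, -0.6], [0, 0, -0.5], [0, 0, -0.3], [0, 0, 0]], "rot": [[0, 0, 0], [0, 0, 0], [0, 0, 0], [0, 0, 0], [0, 0, 0], [0, 0, 0], [0, 0, 0], [0, 0, 0], [0, 0, 0], [0, 0, 0]], "gripper": [0.6, 0.6, 0.6, 0.6, 0.6, 0.6, 0.6, 0.6, 0.6, 0.6]}}

```text
time_s: 17.75
tool_pos: [0.5637, 0.2376, 0.2388]
eef_rot: [0.741, 0.672, 0.003, 0.002]
wrist_force: [1.8, 0.3, 0.9]
grip_width: 0.0683
finger_force: 0.0
```

```bash
python3 - <<'E'
from h import *
from cell import vision
p,M=st()
w=vision.snapshot("wrist"); np.savez("w3.npz",**w)
im=w["frame"]; 
# grip black blob vs mat
g=cv2.cvtColor(im,cv2.COLOR_RGB2GRAY)
m=(g>90).astype(np.uint8); k,l,s,c=cv2.connectedComponentsWithStats(m)
for i in range(1,k):
    if s[i,4]>1500: print("bright",s[i],c[i])
# caps seen from side cam: white blobs in basket area
s2=np.load("side2.npz")["frame"]; gg=cv2.cvtColor(s2,cv2.COLOR_RGB2GRAY)
np.savetxt("/tmp/x",gg[125:170,255:320],fmt="%d")
sc=vision.snapshot("side"); np.savez("side3.npz",**sc)
r=lambda f,x,y,w,h:cv2.resize(f[y:y+h,x:x+w],(400,300),interpolation=cv2.INTER_CUBIC)
f=sc["frame"]; g2=np.load("scene2.npz")["frame"]
a=np.vstack([np.hstack([r(f,250,120,80,60),r(f,200,240,120,90)]),np.hstack([r(g2,130,145,80,60),cv2.resize(im,(400,300))])])
cv2.imwrite("pics/final.png",a[:,:,::-1])
E
```

```text
t 17.75 pos [0.5637 0.2376 0.2388] tool x [0.0978 0.9952 0.0029] y [ 0.9952 -0.0978  0.0071] z [ 0.0073  0.0022 -1.    ] q [0.2843 0.1899 1.6577 0.     1.2864 0.3822] F [1.8292 0.3114 0.9086] grip 0.06827200591184529 0.0
bright [ 454    0   58  374 9871] [494.0748 216.1429]
bright [ 399   69   65  174 8200] [430.5007 150.9133]
bright [  114    85   203   205 27691] [223.3743 164.818 ]
```

View pics/final.png

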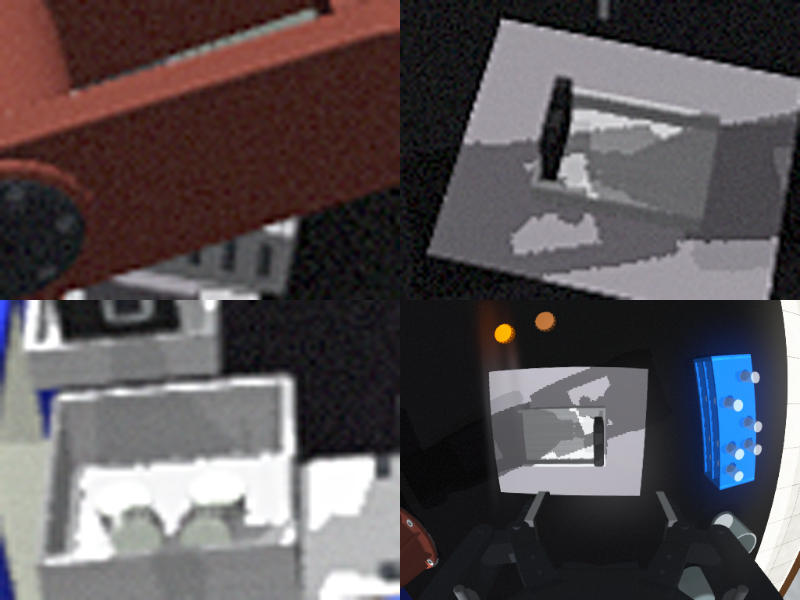

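The tray lies flat and empty near the middle of the mat, and all four caps are in the basket. Next I'll shut the fingers and go in front of the handle plate.

>>> {"op": "play_rows", "data": {"offset": [[-0.4, -0.1, 0], [-0.7, -0.1, 0], [-0.7, -0.1, 0], [-0.7, -0.1, 0], [-0.7, -0.1, 0], [-0.7, -0.1, 0], [-0.7, 0, 0], [-0.7, 0, 0], [-0.7, 0, 0], [-0.7, 0, 0]], "rot": [[0, 0, 0], [0, 0, 0], [0, 0, 0], [0, 0, 0], [0, 0, 0], [0, 0, 0], [0, 0, 0], [0, 0, 0], [0, 0, 0], [0, 0, 0]], "gripper": [-1, -1, -1, -1, -1, -1, -1, -1, -1, -1]}}

```text
time_s: 18.68
tool_pos: [0.5096, -0.0284, 0.2316]
eef_rot: [0.741, 0.672, -0.001, -0.002]
wrist_force: [0.1, -1.3, -0.3]
grip_width: 0.0003
finger_force: 0.0
```

>>> {"op": "play_rows", "data": {"offset": [[-0.4, 0, 0], [0, 0, 0.4], [0, 0, 0.6], [0, 0, 0.6], [0, 0, 0.6], [0, 0, 0.6], [0, 0, 0.6], [0, 0, 0.5], [0, 0, 0.35], [0, 0, 0]], "rot": [[0, 0, 0], [0, 0, 0], [0, 0, 0], [0, 0, 0], [0, 0, 0], [0, 0, 0], [0, 0, 0], [0, 0, 0], [0, 0, 0], [0, 0, 0]], "gripper": [-1, -1, -1, -1, -1, -1, -1, -1, -1, -1]}}

```text
time_s: 19.52
tool_pos: [0.5045, -0.0422, 0.0585]
eef_rot: [0.741, 0.672, -0.003, -0.005]
wrist_force: [-0.5, 0.3, -0.3]
grip_width: -0.0001
finger_force: 0.0
```

```bash
python3 - <<'E'
from h import *
p,M=st()
h=np.array([.506,-.0915]); a=np.array([.097,.995]); d=p[:2]-h
print("ahead of face",d@a,"lateral",d@np.array([.995,-.097]))
E
```

```text
t 19.52 pos [ 0.5045 -0.0422  0.0585] tool x [0.098  0.9952 0.0015] y [ 0.9951 -0.0979 -0.0119] z [-0.0117  0.0026 -0.9999] q [-0.2221  0.2225  2.004  -0.      0.9271 -0.124 ] F [-0.4962  0.3175 -0.2813] grip -0.00012256176938030053 0.0
ahead of face 0.04891411241148593 lateral -0.006285556766480815
```

>>> {"op": "play_rows", "data": {"offset": [[0, 0.15, -0.25], [-0.3, 0, 0], [-0.3, 0, 0], [-0.15, 0, 0], [-0.07, 0, 0], [-0.07, 0, 0], [-0.07, 0, 0], [-0.07, 0, 0], [-0.07, 0, 0]], "rot": [[0, 0, 0], [0, 0, 0], [0, 0, 0], [0, 0, 0], [0, 0, 0], [0, 0, 0], [0, 0, 0], [0, 0, 0], [0, 0, 0]], "gripper": [-1, -1, -1, -1, -1, -1, -1, -1, -1]}}

```text
time_s: 20.27
tool_pos: [0.5116, -0.0873, 0.0744]
eef_rot: [0.741, 0.672, 0.0, -0.0]
wrist_force: [-0.0, 2.9, 2.6]
grip_width: 0.0
finger_force: 1.4
```

Contact made at 2.9 N. I'll push steadily.

>>> {"op": "play_rows", "data": {"offset": [[-0.08, 0, 0], [-0.1, 0, 0], [-0.13, 0, 0], [-0.15, 0, 0], [-0.17, 0, 0], [-0.18, 0, 0], [-0.18, 0, 0], [-0.18, 0, 0], [-0.18, 0, 0], [-0.18, 0, 0]], "rot": [[0, 0, 0], [0, 0, 0], [0, 0, 0], [0, 0, 0], [0, 0, 0], [0, 0, 0], [0, 0, 0], [0, 0, 0], [0, 0, 0], [0, 0, 0]], "gripper": [-1, -1, -1, -1, -1, -1, -1, -1, -1, -1]}}

```text
time_s: 21.1
tool_pos: [0.5048, -0.1493, 0.0738]
eef_rot: [0.741, 0.672, -0.0, -0.001]
wrist_force: [-2.3, 3.7, 0.8]
grip_width: 0.0002
finger_force: 1.5
```

>>> {"op": "play_rows", "data": {"offset": [[-0.18, 0, 0], [-0.18, 0, 0], [-0.18, 0, 0], [-0.18, 0, 0], [-0.18, 0, 0], [-0.18, 0, 0], [-0.18, 0, 0], [-0.18, 0, 0], [-0.18, 0, 0], [-0.15, 0, 0]], "rot": [[0, 0, 0], [0, 0, 0], [0, 0, 0], [0, 0, 0], [0, 0, 0], [0, 0, 0], [0, 0, 0], [0, 0, 0], [0, 0, 0], [0, 0, 0]], "gripper": [-1, -1, -1, -1, -1, -1, -1, -1, -1, -1]}}

```text
time_s: 21.93
tool_pos: [0.4985, -0.22, 0.0741]
eef_rot: [0.741, 0.672, -0.0, 0.0]
wrist_force: [-1.1, 1.9, 0.3]
grip_width: -0.0001
finger_force: 1.5
```

>>> {"op": "play_rows", "data": {"offset": [[-0.1, 0, 0], [-0.1, 0, 0], [-0.1, 0, 0], [-0.07, 0, 0], [-0.05, 0, 0], [-0.05, 0, 0], [-0.05, 0, 0], [0, 0, 0]], "rot": [[0, 0, 0], [0, 0, 0], [0, 0, 0], [0, 0, 0], [0, 0, 0], [0, 0, 0], [0, 0, 0], [0, 0, 0]], "gripper": [-1, -1, -1, -1, -1, -1, -1, -1]}}

```text
time_s: 22.6
tool_pos: [0.4968, -0.2379, 0.0743]
eef_rot: [0.741, 0.671, 0.001, -0.002]
wrist_force: [-1.0, 7.9, 1.3]
grip_width: 0.0003
finger_force: 4.1
```

>>> {"op": "play_rows", "data": {"offset": [[-0.04, 0, 0], [-0.04, 0, 0], [-0.04, 0, 0], [0, 0, 0]], "rot": [[0, 0, 0], [0, 0, 0], [0, 0, 0], [0, 0, 0]], "gripper": [-1, -1, -1, -1]}}

```text
time_s: 22.93
tool_pos: [0.4968, -0.2381, 0.0744]
eef_rot: [0.742, 0.671, 0.004, -0.005]
wrist_force: [2.0, 20.7, 7.6]
grip_width: -0.0
finger_force: 10.5
```

>>> {"op": "play_rows", "data": {"offset": [[-0.03, 0, 0], [-0.03, 0, 0], [-0.03, 0, 0], [0, 0, 0]], "rot": [[0, 0, 0], [0, 0, 0], [0, 0, 0], [0, 0, 0]], "gripper": [-1, -1, -1, -1]}}

```text
time_s: 23.27
tool_pos: [0.4968, -0.2381, 0.0744]
eef_rot: [0.742, 0.67, 0.007, -0.007]
wrist_force: [4.1, 30.8, 11.4]
grip_width: 0.0001
finger_force: 15.3
```

Stopped hard at y = -0.238, with the force rising to 31 N and no movement, so this is the stop. I'll back off, rise, and check numerically.

>>> {"op": "play_rows", "data": {"offset": [[0.15, 0, 0], [0.3, 0, 0], [0.5, 0, 0], [0.5, 0, 0], [0, 0, -0.5], [0, 0, -0.8], [0, 0, -0.8], [0, 0, -0.8], [0, 0, -0.8], [0, 0, -0.8]], "rot": [[0, 0, 0], [0, 0, 0], [0, 0, 0], [0, 0, 0], [0, 0, 0], [0, 0, 0], [0, 0, 0], [0, 0, 0], [0, 0, 0], [0, 0, 0]], "gripper": [-1, -1, -1, -1, -1, -1, -1, -1, -1, -1]}}

```text
time_s: 24.1
tool_pos: [0.5022, -0.1914, 0.2569]
eef_rot: [0.741, 0.672, 0.0, 0.002]
wrist_force: [2.5, -0.8, 0.6]
grip_width: -0.0004
finger_force: 0.0
```

>>> {"op": "play_rows", "data": {"offset": [[0.7, -0.3, 0], [0.8, -0.3, 0], [0.8, -0.3, 0], [0.8, -0.3, 0], [0.8, 0, 0], [0.8, 0, 0], [0.8, 0, 0], [0.5, 0, 0], [0, 0, 0], [0, 0, 0]], "rot": [[0, 0, 0], [0, 0, 0], [0, 0, 0], [0, 0, 0], [0, 0, 0], [0, 0, 0], [0, 0, 0], [0, 0, 0], [0, 0, 0], [0, 0, 0]], "gripper": [-1, -1, -1, -1, -1, -1, -1, -1, -1, -1]}}

```text
time_s: 24.93
tool_pos: [0.4781, 0.0534, 0.255]
eef_rot: [0.74, 0.673, 0.001, 0.002]
wrist_force: [-0.0, 0.6, 0.4]
grip_width: -0.0001
finger_force: 0.0
```

```bash
python3 - <<'E'
from h import *
from cell import vision
st()
for n in ("side","scene"):
    s=vision.snapshot(n); np.savez(n+"4.npz",**s); cv2.imwrite(f"pics/{n}4.png",s["frame"][:,:,::-1])
A=[Cam("side0.npz"),Cam("side4.npz")]
# grey profile along the carriage axis, through the handle mid, before/after
base=np.array([.506,-.0915,.088]); a=np.array([.097,.995,0]); lat=np.array([.995,-.097,0])
for c in A:
    g=cv2.cvtColor(c.im,cv2.COLOR_RGB2GRAY).astype(np.float32)
    for o in (-.02,.02):
        out=[]
        for s in np.arange(-.2,.04,.005):
            u,v=c.px(base+a*s+lat*o)[0]; out.append(int(cv2.getRectSubPix(g,(1,1),(float(u),float(v)))[0,0]))
        print(o,out)
E
```

```text
t 24.93 pos [0.4781 0.0534 0.255 ] tool x [ 0.0954  0.9954 -0.0014] y [ 0.9954 -0.0954  0.0033] z [ 0.0032 -0.0017 -1.    ] q [-0.0339 -0.1077  1.9347 -0.0017  1.3113  0.0621] F [-0.0271  0.5935  0.4489] grip -5.969900169541085e-05 0.0
-0.02 [129, 96, 83, 86, 86, 84, 85, 87, 86, 86, 81, 110, 136, 195, 203, 201, 199, 199, 199, 198, 199, 198, 199, 199, 200, 199, 202, 177, 101, 80, 75, 70, 77, 78, 80, 84, 86, 97, 140, 158, 107, 60, 58, 60, 58, 59, 57, 61]
0.02 [130, 107, 87, 86, 86, 88, 88, 85, 84, 85, 84, 110, 190, 205, 201, 200, 200, 201, 200, 200, 200, 201, 199, 200, 201, 200, 203, 181, 108, 76, 51, 49, 51, 64, 71, 86, 84, 100, 150, 158, 96, 57, 60, 61, 63, 61, 61, 61]
-0.02 [55, 64, 94, 85, 43, 26, 31, 27, 22, 24, 28, 23, 30, 29, 23, 32, 25, 27, 27, 28, 22, 18, 23, 31, 20, 13, 20, 21, 15, 29, 22, 21, 16, 24, 30, 87, 89, 82, 78, 68, 67, 52, 35, 16, 12, 19, 21, 18]
0.02 [56, 80, 57, 36, 35, 23, 23, 23, 26, 30, 29, 26, 25, 26, 20, 7, 25, 24, 29, 26, 27, 28, 37, 23, 27, 28, 26, 27, 29, 27, 24, 25, 27, 23, 20, 12, 22, 20, 23, 22, 20, 18, 24, 23, 17, 24, 18, 18]
```

The arm still shadows the carriage, so I'll move it aside and measure the white platform's front edge in both views.

>>> {"op": "play_rows", "data": {"offset": [[0.5, 0, -0.4], [0.9, 0, -0.4], [0.9, 0, -0.4], [0.9, 0, -0.4], [0.9, 0, 0], [0.9, 0, 0], [0.9, 0, 0], [0.9, 0, 0], [0.9, 0, 0], [0.5, 0, 0]], "rot": [[0, 0, 0], [0, 0, 0], [0, 0, 0], [0, 0, 0], [0, 0, 0], [0, 0, 0], [0, 0, 0], [0, 0, 0], [0, 0, 0], [0, 0, 0]], "gripper": [-1, -1, -1, -1, -1, -1, -1, -1, -1, -1]}}

```text
time_s: 25.87
tool_pos: [0.5103, 0.3815, 0.318]
eef_rot: [0.741, 0.672, 0.001, -0.0]
wrist_force: [0.1, -0.9, 0.4]
grip_width: 0.0001
finger_force: 0.0
```

```bash
python3 - <<'E'
from h import *
from cell import vision
st()
for n in ("side","scene"):
    s=vision.snapshot(n); np.savez(n+"5.npz",**s)
    b,c=Cam(n+"0.npz"),Cam(n+"5.npz")
    base=np.array([.506,-.0915,0]); a=np.array([.097,.995,0]); lat=np.array([.995,-.097,0])
    for z,o in ((.02,-.045),(.02,.045),(.088,0)):
        for k in (b,c):
            g=cv2.cvtColor(k.im,cv2.COLOR_RGB2GRAY).astype(np.float32)
            print(n,z,o,[int(cv2.getRectSubPix(g,(1,1),tuple(map(float,k.px(base+[0,0,z]+a*s+lat*o)[0])))[0,0]) for s in np.arange(-.2,.05,.005)])
E
```

```text
t 25.87 pos [0.5103 0.3815 0.318 ] tool x [0.0981 0.9952 0.0013] y [ 0.9952 -0.0981  0.0009] z [ 0.001   0.0012 -1.    ] q [0.5316 0.1937 1.5047 0.0005 1.4416 0.6298] F [ 0.0796 -0.8891  0.3568] grip 9.218469995708959e-05 0.0
side 0.02 -0.045 [203, 199, 197, 198, 197, 197, 197, 197, 198, 198, 198, 199, 199, 201, 191, 124, 82, 76, 70, 68, 58, 45, 46, 70, 80, 104, 177, 209, 204, 203, 203, 204, 204, 156, 101, 89, 132, 206, 191, 179, 184, 205, 156, 70, 161, 110, 53, 20, 14, 10]
side 0.02 -0.045 [41, 42, 43, 40, 30, 102, 176, 187, 182, 201, 207, 135, 45, 37, 37, 65, 75, 51, 77, 103, 100, 101, 102, 101, 102, 105, 102, 73, 45, 39, 40, 68, 82, 69, 47, 45, 44, 47, 65, 55, 39, 33, 26, 22, 26, 27, 28, 25, 23, 24]
side 0.02 0.045 [204, 201, 200, 200, 200, 200, 202, 201, 201, 200, 202, 202, 199, 208, 160, 88, 80, 77, 75, 64, 56, 51, 61, 81, 85, 126, 140, 144, 117, 130, 160, 180, 194, 202, 164, 134, 167, 204, 204, 198, 179, 184, 141, 72, 86, 56, 26, 15, 18, 24]
side 0.02 0.045 [87, 91, 96, 96, 95, 97, 97, 98, 97, 100, 101, 102, 101, 99, 101, 103, 104, 98, 102, 99, 101, 102, 101, 99, 100, 97, 97, 9
[... 1299 characters left out ...]
, 30, 25]
scene 0.02 0.045 [254, 245, 143, 131, 227, 254, 254, 252, 235, 241, 142, 14, 18, 18, 19, 24, 27, 19, 22, 18, 20, 24, 18, 12, 18, 22, 23, 16, 22, 18, 20, 21, 18, 28, 23, 26, 21, 27, 26, 26, 20, 24, 31, 24, 30, 19, 28, 30, 29, 24]
scene 0.088 0 [120, 128, 124, 124, 123, 126, 127, 128, 127, 126, 126, 127, 130, 127, 129, 129, 128, 129, 127, 130, 130, 131, 126, 150, 254, 109, 19, 30, 21, 25, 24, 16, 27, 25, 22, 24, 11, 140, 220, 202, 45, 24, 24, 18, 19, 22, 25, 26, 27, 29]
scene 0.088 0 [17, 24, 26, 24, 28, 34, 194, 226, 146, 45, 23, 31, 25, 25, 29, 26, 23, 22, 26, 27, 17, 34, 28, 26, 26, 25, 14, 21, 29, 23, 23, 22, 21, 19, 27, 29, 24, 29, 24, 28, 26, 26, 25, 26, 25, 21, 26, 22, 27, 22]
```

Both views agree that the carriage travelled only about 0.156 m, short of 0.17. Either it started slightly in, or it is blocked. I'll check where the handle is relative to the cabinet's front face, since the home basket centre is probably the steriliser origin.

```bash
python3 - <<'E'
from h import *
b=np.array([.492,-.236,0]); a=np.array([.097,.995,0]); lat=np.array([.995,-.097,0])
S=np.arange(-.12,-.03,.004)
for n,z,o in (("side",.17,0),("side",.17,-.05),("side",.0,.124),("side",0,-.124),("scene",.17,0),("scene",.17,.08),("scene",0,.13)):
    k=Cam(n+"0.npz"); print(n,z,o)
    print(" ".join(f"{s*1000:.0f}:"+"/".join(str(int(v)) for v in cv2.getRectSubPix(k.im,(1,1),tuple(map(float,k.px(b+[0,0,z]+a*s+lat*o)[0])))[0,0]) for s in S))
# outer corners of the cabinet: blue mask
for n in ("side","scene"):
    k=Cam(n+"0.npz"); im=k.im.astype(int); m=((im[...,2]>90)&(im[...,2]>im[...,0]+60)&(im[...,2]>im[...,1]+60)).astype(np.uint8)
    m[:, :30]=0
    kk,l,s,c=cv2.connectedComponentsWithStats(m)
    for i in range(1,kk):
        if s[i,4]>60: print(n,s[i],c[i],cv2.approxPolyDP(max(cv2.findContours((l==i).astype(np.uint8),0,2)[0],key=len),2,True)[:,0].tolist())
E
```

```text
side 0.17 0
-120:165/172/172 -116:165/173/171 -112:163/173/171 -108:166/174/173 -104:171/178/169 -100:151/160/181 -96:105/116/198 -92:51/65/201 -88:45/62/202 -84:50/64/202 -80:46/57/172 -76:30/36/119 -72:12/14/75 -68:12/13/82 -64:4/4/77 -60:63/64/100 -56:118/120/117 -52:137/139/132 -48:138/140/132 -44:138/138/131 -40:138/140/133 -36:139/142/133 -32:139/139/131
side 0.17 -0.05
-120:162/172/169 -116:163/172/171 -112:164/172/171 -108:163/173/170 -104:169/176/170 -100:156/165/173 -96:115/124/186 -92:68/79/197 -88:41/57/201 -84:47/65/206 -80:46/59/183 -76:32/45/135 -72:20/26/94 -68:14/14/79 -64:2/6/77 -60:58/61/108 -56:110/112/123 -52:135/136/129 -48:137/138/129 -44:136/139/130 -40:134/135/129 -36:132/133/127 -32:130/132/125
side 0.0 0.124
-120:4/12/78 -116:3/12/81 -112:10/17/82 -108:5/17/84 -104:7/17/85 -100:17/23/88 -96:70/76/108 -92:114/116/123 -88:118/117/115 -84:92/92/88 -80:41/46/44 -76:19/10/18 -72:13/8/11 -68:15/12/15 -64:6/6/12 -60:5/6/9 -56:17/19/20 -52:22/19/23 -48:21/17/20 -44:21/22/19 -40:14/17/14 -36:6/7/10 -32:14/9/13
side 0 -0.124
-120:12/17/83 -116:1/4/79 -112:6/14/81 -10
[... 3342 characters left out ...]
9 129  22  49 468] [129.24145299 153.02564103] [[135, 129], [127, 133], [119, 177], [127, 176], [132, 144], [135, 146], [139, 169], [140, 158]]
scene [123 179  14  47 188] [129.64893617 202.93617021] [[127, 179], [123, 184], [133, 225], [136, 225]]
scene [ 318  197   86   55 2553] [358.05209557 224.47199373] [[403, 213], [387, 197], [352, 206], [348, 209], [347, 216], [343, 213], [346, 209], [338, 210], [335, 219], [331, 216], [334, 212], [320, 214], [318, 235], [329, 251], [397, 232]]
scene [204 204  14  13 152] [210.55921053 209.82894737] [[204, 207], [206, 215], [216, 214], [216, 205], [208, 204]]
scene [476 270  22  20 217] [486.86635945 277.70506912] [[497, 270], [476, 275], [488, 289]]
```

The front face lies about 80 mm behind the starting basket centre, so the start was near full-out and about 13 mm of travel is probably left. Before pushing again I'll check through the roof window where the caps and basket are.

```bash
python3 - <<'E'
from h import *
b=np.array([.492,-.236,0]); a=np.array([.097,.995,0]); lat=np.array([.995,-.097,0])
def prof(k,z,o,S): 
    g=cv2.cvtColor(k.im,cv2.COLOR_RGB2GRAY).astype(np.float32)
    return [int(cv2.getRectSubPix(g,(1,1),tuple(map(float,k.px(b+[0,0,z]+a*s+lat*o)[0])))[0,0]) for s in S]
for n in ("side","scene"):
    k=Cam(n+"5.npz"); print(n,"floor plane z=.03, columns = x -75..75 step 10, rows = y about new centre (-156) 65..-75 step -10")
    for s in range(65,-80,-10):
        print(s," ".join("%3d"%prof(k,.03,o/1000,[-.156+s/1000])[0] for o in range(-75,76,10)))
    print("rim rear/front, z=.073, s=-260..-70 step 5",[prof(k,.073,o,np.arange(-.26,-.07,.005)) for o in (0,)])
E
```

```text
side floor plane z=.03, columns = x -75..75 step 10, rows = y about new centre (-156) 65..-75 step -10
65  37  36  39  39  38  40  40  39  40  43  37  39  40  46  40  39
55  37  37  38  43  38  41  37  41  39  42  46  39  44  41  40  46
45  40  37  40  40  40  43  42  40  38  38  39  36  36  40  43  91
35  39  42  42  39  39  42  42  39  41  39  48  43  42  53  98 105
25  38  42  42  41  42  43  35  40  40  39  32  35  56 101 102 100
15  43  36  42  37  36  40  41  41  41  35  41  57 101  99 102 102
5  36  39  41  41  43  42  40  36  39  40  68 103 101 104  99  98
-5  42  37  37  44  40  35  38  39  38  77 105 100 101 100 103  73
-15  37  44  38  45  44  41  40  45  80 107 102  99 101 102 104  72
-25  39  40  44  39  41  34  47  87 105 105 100 102 109 105 105  70
-35  42  43  34  37  38  43  92  99 101  99 101 104 102 101 104  66
-45  41  40  39  40  49 100 103 101 103 102 103 101 104 105 103  69
-55  42  40  36  55  98 103  99  99 101  88 101 103 100 104 103  71
-65  40  38  58 102 101 100  98 104  87  87  89  87  90  88  85  71
-75  37  67 106 100 100 103  96  36  36  19  36  32  2
[... 876 characters left out ...]
255 170 173 174 174 173 172 132  95  86  84  52  51  78  82
-25 253 254 174 170 171 172 178 164  90  89  90  36  30  26  71  91
-35 255 249 172 173 172 174 175 165  90  94  93  80  67  81  90  87
-45 251 254 173 173 173 170 175 165  87  90  92  91  90  86  90  90
-55 253 255 167 173 170 172 172 159  89  91  63  15  66  94  89  91
-65 255 248 167 173 171 171 169 155  90  52  20  16  69  88  89  86
-75 255 247 170 174 171 174 173 165  86  55  12  14  68  92  89  91
rim rear/front, z=.073, s=-260..-70 step 5 [[175, 170, 174, 184, 184, 184, 181, 179, 177, 186, 191, 193, 191, 181, 184, 195, 199, 202, 197, 189, 187, 192, 205, 208, 206, 196, 194, 200, 207, 218, 160, 97, 139, 142, 111, 73, 99, 173]]
```

The arm and the cabinet wall hide the basket's interior from these cameras. I'll push again, creeping and staying well below 50 N.

>>> {"op": "play_rows", "data": {"offset": [[-0.4, 0.1, 0], [-0.8, 0.1, 0], [-0.8, 0.1, 0], [-0.8, 0.1, 0], [-0.8, 0.1, 0], [-0.8, 0.1, 0], [-0.8, 0.1, 0], [-0.8, 0.1, 0], [-0.8, 0.1, 0], [-0.8, 0.1, 0]], "rot": [[0, 0, 0], [0, 0, 0], [0, 0, 0], [0, 0, 0], [0, 0, 0], [0, 0, 0], [0, 0, 0], [0, 0, 0], [0, 0, 0], [0, 0, 0]], "gripper": [-1, -1, -1, -1, -1, -1, -1, -1, -1, -1]}}

```text
time_s: 26.8
tool_pos: [0.5183, 0.0685, 0.3184]
eef_rot: [0.742, 0.67, -0.0, 0.001]
wrist_force: [0.2, -0.9, -0.3]
grip_width: 0.0
finger_force: 0.0
```

>>> {"op": "play_rows", "data": {"offset": [[-0.8, 0.1, 0], [-0.8, 0.1, 0], [-0.8, 0, 0], [-0.8, 0, 0], [-0.8, 0, 0], [-0.8, 0, 0], [-0.8, 0, 0], [-0.6, 0, 0], [0, 0, 0.5], [0, 0, 0.6]], "rot": [[0, 0, 0], [0, 0, 0], [0, 0, 0], [0, 0, 0], [0, 0, 0], [0, 0, 0], [0, 0, 0], [0, 0, 0], [0, 0, 0], [0, 0, 0]], "gripper": [-1, -1, -1, -1, -1, -1, -1, -1, -1, -1]}}

```text
time_s: 27.63
tool_pos: [0.5023, -0.1796, 0.2767]
eef_rot: [0.743, 0.669, 0.0, 0.003]
wrist_force: [0.6, 0.2, -0.6]
grip_width: -0.0001
finger_force: 0.0
```

```bash
python3 - <<'E'
from h import *
from cell import vision
p,M=st()
h=np.array([.506,-.0915]); a=np.array([.097,.995]); d=p[:2]-h
print("ahead of start face",d@a,"lateral",d@np.array([.995,-.097]))
# wrist view: handle top and cabinet front, measured along the axis from above
w=vision.snapshot("wrist"); np.savez("w6.npz",**w); K,R,t=w["camera_matrix"],w["R"],w["t"]
g=cv2.cvtColor(w["frame"],cv2.COLOR_RGB2GRAY).astype(np.float32)
def px(X):
    c=R@X+t; th=np.arctan2(np.hypot(c[0],c[1]),c[2]); return K[:2,2]+K[0,0]*th*c[:2]/np.hypot(c[0],c[1])
for z,o in ((.088,0),(.02,-.045),(.02,.045),(.17,.1),(.17,-.1)):
    print(z,o,[int(cv2.getRectSubPix(g,(1,1),tuple(map(float,px(np.array([.506,-.0915,z])+np.array([.097,.995,0])*s+np.array([.995,-.097,0])*o))))[0,0]) for s in np.arange(-.26,-.1,.005)])
E
```

```text
t 27.63 pos [ 0.5023 -0.1796  0.2767] tool x [ 0.1043  0.9945 -0.004 ] y [ 0.9945 -0.1043  0.0056] z [ 0.0052 -0.0045 -1.    ] q [-0.4741 -0.0085  1.7994 -0.0017  1.344  -0.3692] F [ 0.5508  0.2314 -0.5939] grip -8.087573672730344e-05 0.0
ahead of start face -0.08804111141029573 lateral 0.0048723869938625845
0.088 0 [35, 34, 36, 35, 36, 35, 77, 76, 76, 66, 68, 70, 75, 78, 79, 87, 88, 90, 91, 177, 187, 104, 68, 69, 70, 68, 93, 152, 83, 34, 35, 35]
0.02 -0.045 [87, 85, 63, 52, 50, 84, 101, 123, 143, 158, 158, 159, 214, 247, 239, 137, 124, 95, 247, 237, 232, 237, 247, 164, 230, 230, 235, 233, 240, 246, 249, 248]
0.02 0.045 [39, 42, 42, 45, 46, 52, 64, 97, 146, 151, 151, 158, 239, 240, 180, 119, 111, 197, 240, 240, 241, 242, 242, 108, 168, 162, 165, 163, 154, 146, 121, 96]
0.17 0.1 [26, 29, 29, 32, 166, 54, 33, 34, 29, 30, 30, 29, 30, 31, 36, 34, 34, 34, 28, 27, 27, 25, 27, 26, 27, 25, 26, 23, 27, 23, 22, 23]
0.17 -0.1 [25, 23, 33, 105, 28, 27, 28, 26, 24, 26, 28, 25, 21, 25, 28, 29, 29, 29, 28, 17, 20, 16, 20, 20, 19, 19, 20, 21, 21, 21, 19, 18]
```

>>> {"op": "play_rows", "data": {"offset": [[0, -0.12, 0.6], [0, 0, 0.7], [0, 0, 0.7], [0, 0, 0.7], [0, 0, 0.7], [0, 0, 0.7], [0, 0, 0.6], [0, 0, 0.35], [0, 0, 0], [0, 0, 0]], "rot": [[0, 0, -0.07], [0, 0, 0], [0, 0, 0], [0, 0, 0], [0, 0, 0], [0, 0, 0], [0, 0, 0], [0, 0, 0], [0, 0, 0], [0, 0, 0]], "gripper": [-1, -1, -1, -1, -1, -1, -1, -1, -1, -1]}}

```text
time_s: 28.52
tool_pos: [0.4966, -0.1749, 0.072]
eef_rot: [0.739, 0.674, -0.001, -0.001]
wrist_force: [-0.2, -0.6, 0.7]
grip_width: 0.0
finger_force: 0.0
```

>>> {"op": "play_rows", "data": {"offset": [[-0.3, 0, 0], [-0.4, 0, 0], [-0.3, 0, 0], [-0.2, 0, 0], [-0.05, 0, 0], [-0.05, 0, 0], [-0.05, 0, 0], [-0.05, 0, 0], [-0.05, 0, 0], [0, 0, 0]], "rot": [[0, 0, 0], [0, 0, 0], [0, 0, 0], [0, 0, 0], [0, 0, 0], [0, 0, 0], [0, 0, 0], [0, 0, 0], [0, 0, 0], [0, 0, 0]], "gripper": [-1, -1, -1, -1, -1, -1, -1, -1, -1, -1]}}

```text
time_s: 29.35
tool_pos: [0.4929, -0.2317, 0.0721]
eef_rot: [0.738, 0.674, -0.0, -0.0]
wrist_force: [0.2, -0.1, 0.0]
grip_width: 0.0001
finger_force: 0.0
```

```bash
python3 -c "
from h import *
st()
from cell import arm; print(arm.get_state()['ft_torque'])"
```

```text
t 29.35 pos [ 0.4929 -0.2317  0.0721] tool x [0.0905 0.9959 0.    ] y [ 0.9959 -0.0905 -0.0002] z [-0.0002  0.     -1.    ] q [-0.5682  0.2646  1.9178 -0.0001  0.9594 -0.4775] F [ 0.2368 -0.1338  0.0216] grip 8.024244415286657e-05 0.0
[-0.0614  0.0075  0.0288]
```

>>> {"op": "play_rows", "data": {"offset": [[-0.05, 0, 0], [-0.05, 0, 0], [-0.05, 0, 0], [-0.05, 0, 0], [-0.05, 0, 0], [-0.05, 0, 0], [0, 0, 0]], "rot": [[0, 0, 0], [0, 0, 0], [0, 0, 0], [0, 0, 0], [0, 0, 0], [0, 0, 0], [0, 0, 0]], "gripper": [-1, -1, -1, -1, -1, -1, -1]}}

```text
time_s: 29.93
tool_pos: [0.4924, -0.2375, 0.0722]
eef_rot: [0.74, 0.673, 0.004, -0.005]
wrist_force: [2.4, 17.8, 7.7]
grip_width: 0.0001
finger_force: 9.4
```

>>> {"op": "play_rows", "data": {"offset": [[-0.05, 0, 0], [-0.05, 0, 0], [-0.05, 0, 0], [0, 0, 0]], "rot": [[0, 0, 0], [0, 0, 0], [0, 0, 0], [0, 0, 0]], "gripper": [-1, -1, -1, -1]}}

```text
time_s: 30.27
tool_pos: [0.4923, -0.2376, 0.0723]
eef_rot: [0.74, 0.672, 0.008, -0.009]
wrist_force: [6.2, 33.5, 13.4]
grip_width: -0.0002
finger_force: 17.6
```

```bash
python3 -c "
from h import *
st()
from cell import arm; print(arm.get_state()['ft_torque'])"
```

```text
t 30.27 pos [ 0.4923 -0.2376  0.0723] tool x [0.0958 0.9951 0.0246] y [ 0.9954 -0.0958 -0.0028] z [-0.0004  0.0247 -0.9997] q [-0.5889  0.2741  1.9053  0.0245  0.9764 -0.5068] F [ 6.1913 33.5426 13.4281] grip -0.00018214011375701928 17.582485377788544
[ 4.9855 -0.8662 -0.0446]
```

It is hard against something at the same spot. I'll back off and park at the start side, which leaves the side camera a clear view of the basket through the window and mouth.

>>> {"op": "play_rows", "data": {"offset": [[0.15, 0, 0], [0.4, 0, 0], [0.5, 0, 0], [0.3, 0, -0.4], [0, 0, -0.8], [0, 0, -0.8], [0, 0, -0.8], [0, 0, -0.8], [0, 0, -0.8], [0.5, 0, -0.6]], "rot": [[0, 0, 0], [0, 0, 0], [0, 0, 0], [0, 0, 0], [0, 0, 0], [0, 0, 0], [0, 0, 0], [0, 0, 0], [0, 0, 0], [0, 0, 0]], "gripper": [-1, -1, -1, -1, -1, -1, -1, -1, -1, -1]}}

```text
time_s: 31.1
tool_pos: [0.4988, -0.1788, 0.2758]
eef_rot: [0.739, 0.673, -0.0, 0.003]
wrist_force: [1.1, -0.4, 0.9]
grip_width: 0.0003
finger_force: 0.0
```

>>> {"op": "play_rows", "data": {"offset": [[0.8, 0, 0], [0.9, 0, 0], [0.9, 0, 0], [0.9, 0, 0], [0.9, 0, 0], [0.9, 0, 0], [0.9, 0, 0], [0.9, 0, 0], [0.9, 0, 0], [0.9, -0.2, 0]], "rot": [[0, 0, 0], [0, 0, 0], [0, 0, 0], [0, 0, 0], [0, 0, 0], [0, 0, 0], [0, 0, 0], [0, 0, 0], [0, 0, 0], [0, 0, 0]], "gripper": [-1, -1, -1, -1, -1, -1, -1, -1, -1, -1]}}

```text
time_s: 31.93
tool_pos: [0.5232, 0.1808, 0.2724]
eef_rot: [0.739, 0.674, 0.001, 0.001]
wrist_force: [0.5, 0.5, 0.6]
grip_width: -0.0002
finger_force: 0.0
```

>>> {"op": "play_rows", "data": {"offset": [[0.7, -0.6, 0], [0.7, -0.6, 0], [0.7, -0.6, 0], [0.7, -0.6, 0], [0.7, -0.6, 0], [0.7, -0.6, 0], [0.7, -0.6, 0], [0.7, -0.6, 0], [0.4, -0.4, 0], [0, 0, 0]], "rot": [[0, 0, 0], [0, 0, 0], [0, 0, 0], [0, 0, 0], [0, 0, 0], [0, 0, 0], [0, 0, 0], [0, 0, 0], [0, 0, 0], [0, 0, 0]], "gripper": [-1, -1, -1, -1, -1, -1, -1, -1, -1, -1]}}

```text
time_s: 32.77
tool_pos: [0.3342, 0.4401, 0.2722]
eef_rot: [0.737, 0.676, 0.0, -0.001]
wrist_force: [1.0, 0.1, 0.8]
grip_width: 0.0001
finger_force: 0.0
```

```bash
python3 - <<'E'
from h import *
from cell import vision
st()
s=vision.snapshot("side"); np.savez("side7.npz",**s); k=Cam("side7.npz"); cv2.imwrite("pics/side7.png",s["frame"][:,:,::-1])
b=np.array([.492,-.236,0]); a=np.array([.097,.995,0]); lat=np.array([.995,-.097,0])
g=cv2.cvtColor(k.im,cv2.COLOR_RGB2GRAY).astype(np.float32)
f=lambda z,o,s:int(cv2.getRectSubPix(g,(1,1),tuple(map(float,k.px(b+[0,0,z]+a*s+lat*o)[0])))[0,0])
print("plane z=.04; columns x -80..80 step 10; rows s from -60 to -260")
for s in range(-60,-265,-8): print(s," ".join("%3d"%f(.04,o/1000,s/1000) for o in range(-80,81,10)))
print("handle z .088",[f(.088,0,s/1000) for s in range(-60,50,5)])
E
```

```text
t 32.77 pos [0.3342 0.4401 0.2722] tool x [0.0858 0.9963 0.0015] y [ 0.9963 -0.0858 -0.0015] z [-0.0013  0.0016 -1.    ] q [0.7933 0.041  1.7578 0.0021 1.3426 0.8787] F [1.0467 0.0845 0.8105] grip 0.00014357415569443965 0.0
plane z=.04; columns x -80..80 step 10; rows s from -60 to -260
-60 131 121 101 113 100  81  81  77  83  73  80  75  87 121 128 133 137
-68  93  98  89  91  88 135 155 157 155 162 153 160 122  96 106 109 133
-76  81  74  87  85  85  89 118  98 115 104 122 110  92  87  87  89 138
-84  90  48  90  57  84  75  68  86  53  86  42  89  39  89  55  86 132
-92  81  44  90  68  79  83  67  88  54  90  42  90  48  87  63  81 128
-100  80  43  85  71  81  84  57  89  47  90  43  90  61  95  82  71 123
-108  85  51  84  73  75  87  58  87  46  87  46  87  62  79  82  65 108
-116  81  88  86  82  85  87  82  82  80  85  83  86  80  80  89  76  93
-124  87  90  90  93  89  94  91  95  91  90  89  90  90  90  89  92  92
-132  95 102 103 101 103 135 131 124 105 108 105 103 106 102 105  96  95
-140  91 100 102 100 100 142 141 125 102 132 116 104 102 104 106  84  94
-148  96 101 1
[... 486 characters left out ...]
01  79 101
-204 100  94  95  95  99 101 126 101  99  78  95 101  99  99 100  78 103
-212  63  69  61  73  57  65  65  69  77  69  83  68  79  77  75  74 106
-220  19  27  24  28  29  22  29  30  29  24  26  32  22  28  29  28  30
-228  31  27  27  22  28  28  33  24  27  28  26  29  31  26  32  26  18
-236  52  64  57  61  62  60  62  52  58  49  48  50  47  53  48  51  44
-244  73  76  73  77  70  74  74  76  75  78  75  74  77  76  77  73  79
-252  78  78  83  82  84  73  81  83  77  84  78  80  80  80  89  74  84
-260 145 146 145 146 147 138 143 140 143 145 143 143 138 141 155 142 152
handle z .088 [81, 81, 89, 88, 87, 91, 84, 111, 160, 139, 81, 58, 59, 63, 61, 65, 61, 61, 63, 60, 57, 57]
```

The side view now shows all four caps in the basket (two pairs at s ≈ -0.14 and -0.19 m) and nothing visibly in the way. To rule out the hand itself hitting something, I'll press once more with only the tips, leaning the hand away from the cabinet.

>>> {"op": "play_rows", "data": {"offset": [[-0.6, 0.6, 0], [-0.7, 0.6, 0], [-0.7, 0.6, 0], [-0.7, 0.6, 0], [-0.7, 0.6, 0], [-0.7, 0.6, 0], [-0.7, 0.6, 0], [-0.7, 0.6, 0], [-0.7, 0.6, 0], [-0.8, 0.1, 0]], "rot": [[0, 0, 0.1], [0, 0, 0], [0, 0, 0], [0, 0, 0], [0, 0, 0], [0, 0, 0], [0, 0, 0], [0, 0, 0], [0, 0, 0], [0, 0, 0]], "gripper": [-1, -1, -1, -1, -1, -1, -1, -1, -1, -1]}}

```text
time_s: 33.65
tool_pos: [0.5312, 0.1329, 0.2725]
eef_rot: [0.743, 0.67, 0.001, 0.001]
wrist_force: [0.2, 0.3, 0.8]
grip_width: 0.0003
finger_force: 0.0
```

>>> {"op": "play_rows", "data": {"offset": [[-0.9, 0, 0], [-0.9, 0, 0], [-0.9, 0, 0], [-0.9, 0, 0], [-0.9, 0, 0], [-0.9, 0, 0], [-0.9, 0, 0], [-0.9, 0, 0], [-0.4, 0, 0], [0, 0, 0]], "rot": [[0, 0, 0], [0, 0, 0], [0, 0, 0], [0, 0, 0], [0, -0.5, 0], [0, -0.5, 0], [0, -0.5, 0], [0, -0.5, 0], [0, -0.5, 0], [0, 0, 0]], "gripper": [-1, -1, -1, -1, -1, -1, -1, -1, -1, -1]}}

```text
time_s: 34.48
tool_pos: [0.4966, -0.1683, 0.2867]
eef_rot: [0.737, 0.664, -0.094, 0.084]
wrist_force: [-0.1, 1.5, -0.8]
grip_width: 0.0
finger_force: 0.0
```

```bash
python3 - <<'E'
from h import *
p,M=st()
a=np.array([.097,.995,0]); f=np.array([.506,-.0915,0])-a*.1565   # handle face now
tip=p+M[:,2]*.014; print("tip",tip,"ahead of face",(tip-f)@a,"lateral",(tip-f)@np.array([.995,-.097,0]))
for n,v in (("down",[0,0,-1]),("push",-a),("lat+x",[.995,-.097,0])): print(n,M.T@np.array(v))
E
```

```text
t 34.48 pos [ 0.4966 -0.1683  0.2867] tool x [ 0.1018  0.9629 -0.2501] y [ 0.9945 -0.1051  0.0003] z [-0.026  -0.2488 -0.9682] q [-0.3251 -0.0504  1.8388 -0.2557  1.3052 -0.1583] F [-0.1258  1.4503 -0.7821] grip 3.5532330843689506e-05 0.0
tip [ 0.4962 -0.1718  0.2732] ahead of face 0.07555515547916576 lateral -0.0019482248756678225
down [ 0.2501 -0.0003  0.9682]
push [-0.9679  0.0081  0.25  ]
lat+x [ 0.0079  0.9997 -0.0017]
```

>>> {"op": "play_rows", "data": {"offset": [[0.12, 0, 0.48], [0.17, 0, 0.68], [0.17, 0, 0.68], [0.17, 0, 0.68], [0.17, 0, 0.68], [0.17, 0, 0.68], [0.17, 0, 0.68], [0.12, 0, 0.48], [0, 0, 0], [0, 0, 0]], "rot": [[0, 0, 0], [0, 0, 0], [0, 0, 0], [0, 0, 0], [0, 0, 0], [0, 0, 0], [0, 0, 0], [0, 0, 0], [0, 0, 0], [0, 0, 0]], "gripper": [-1, -1, -1, -1, -1, -1, -1, -1, -1, -1]}}

```text
time_s: 35.32
tool_pos: [0.4959, -0.1655, 0.0771]
eef_rot: [0.736, 0.665, -0.093, 0.082]
wrist_force: [0.7, -0.8, 0.5]
grip_width: -0.0003
finger_force: 0.0
```

>>> {"op": "play_rows", "data": {"offset": [[-0.29, 0, 0.075], [-0.39, 0, 0.1], [-0.39, 0, 0.1], [-0.29, 0, 0.075], [-0.05, 0, 0.012], [-0.05, 0, 0.012], [-0.05, 0, 0.012], [-0.05, 0, 0.012], [0, 0, 0]], "rot": [[0, 0, 0], [0, 0, 0], [0, 0, 0], [0, 0, 0], [0, 0, 0], [0, 0, 0], [0, 0, 0], [0, 0, 0], [0, 0, 0]], "gripper": [-1, -1, -1, -1, -1, -1, -1, -1, -1]}}

```text
time_s: 36.07
tool_pos: [0.4909, -0.2299, 0.0785]
eef_rot: [0.736, 0.665, -0.092, 0.084]
wrist_force: [0.2, -0.2, 0.2]
grip_width: -0.0002
finger_force: 0.0
```

>>> {"op": "play_rows", "data": {"offset": [[-0.05, 0, 0.012], [-0.05, 0, 0.012], [-0.05, 0, 0.012], [-0.05, 0, 0.012], [0, 0, 0]], "rot": [[0, 0, 0], [0, 0, 0], [0, 0, 0], [0, 0, 0], [0, 0, 0]], "gripper": [-1, -1, -1, -1, -1]}}

```text
time_s: 36.48
tool_pos: [0.4903, -0.2353, 0.0782]
eef_rot: [0.737, 0.665, -0.09, 0.082]
wrist_force: [1.3, 11.3, 4.9]
grip_width: 0.0
finger_force: 5.5
```

>>> {"op": "play_rows", "data": {"offset": [[-0.05, 0, 0.012], [-0.05, 0, 0.012], [-0.05, 0, 0.012], [-0.05, 0, 0.012], [0, 0, 0]], "rot": [[0, 0, 0], [0, 0, 0], [0, 0, 0], [0, 0, 0], [0, 0, 0]], "gripper": [-1, -1, -1, -1, -1]}}

```text
time_s: 36.9
tool_pos: [0.4903, -0.236, 0.0782]
eef_rot: [0.739, 0.664, -0.085, 0.077]
wrist_force: [2.1, 38.2, 19.5]
grip_width: -0.0001
finger_force: 18.8
```

>>> {"op": "play_rows", "data": {"offset": [[-0.03, 0, 0.007], [-0.03, 0, 0.007], [0, 0, 0]], "rot": [[0, 0, 0], [0, 0, 0], [0, 0, 0]], "gripper": [-1, -1, -1]}}

```text
time_s: 37.15
tool_pos: [0.4903, -0.2362, 0.0782]
eef_rot: [0.74, 0.663, -0.084, 0.076]
wrist_force: [2.1, 45.0, 23.0]
grip_width: -0.0003
finger_force: 22.6
```

With only the fingertips in contact at about 50 N, it stops at exactly the same place as before, so this is the mechanical stop. I'll back off straight away, clear everything and do a last check.

>>> {"op": "play_rows", "data": {"offset": [[0.15, 0, -0.04], [0.3, 0, -0.07], [0.5, 0, -0.12], [0.4, 0, -0.1], [-0.1, 0, -0.4], [-0.18, 0, -0.7], [-0.18, 0, -0.7], [-0.18, 0, -0.7], [-0.18, 0, -0.7], [-0.18, 0, -0.7]], "rot": [[0, 0, 0], [0, 0, 0], [0, 0, 0], [0, 0, 0], [0, 0, 0], [0, 0, 0], [0, 0, 0], [0, 0, 0], [0, 0, 0], [0, 0, 0]], "gripper": [-1, -1, -1, -1, -1, -1, -1, -1, -1, -1]}}

```text
time_s: 37.98
tool_pos: [0.4942, -0.1938, 0.2404]
eef_rot: [0.736, 0.665, -0.093, 0.084]
wrist_force: [-0.2, 0.6, 0.3]
grip_width: 0.0001
finger_force: 0.0
```

>>> {"op": "play_rows", "data": {"offset": [[0.6, 0, 0], [0.8, 0, 0], [0.8, 0, 0], [0.8, 0, 0], [0.8, 0, 0], [0.8, 0, 0], [0.8, 0, 0], [0.8, 0, 0], [0.8, 0, 0], [0.8, -0.4, 0]], "rot": [[0, 0.5, 0], [0, 0.5, 0], [0, 0.5, 0], [0, 0.5, 0], [0, 0.5, 0], [0, 0, 0], [0, 0, 0], [0, 0, 0], [0, 0, 0], [0, 0, 0]], "gripper": [-1, -1, -1, -1, -1, -1, -1, -1, -1, -1]}}

```text
time_s: 38.82
tool_pos: [0.5119, 0.1173, 0.2177]
eef_rot: [0.742, 0.67, 0.001, 0.001]
wrist_force: [0.6, -0.8, -0.1]
grip_width: -0.0003
finger_force: 0.0
```

>>> {"op": "play_rows", "data": {"offset": [[0.7, -0.5, 0], [0.7, -0.5, 0], [0.7, -0.5, 0], [0.7, -0.5, 0], [0.7, -0.5, 0], [0.7, -0.5, 0], [0.7, -0.5, 0], [0.7, -0.5, 0], [0.7, -0.5, 0], [0, 0, 0]], "rot": [[0, 0, 0], [0, 0, 0], [0, 0, 0], [0, 0, 0], [0, 0, 0], [0, 0, 0], [0, 0, 0], [0, 0, 0], [0, 0, 0], [0, 0, 0]], "gripper": [-1, -1, -1, -1, -1, -1, -1, -1, -1, -1]}}

```text
time_s: 39.65
tool_pos: [0.3534, 0.3893, 0.2173]
eef_rot: [0.74, 0.672, 0.001, -0.001]
wrist_force: [0.1, -0.4, 0.3]
grip_width: 0.0
finger_force: 0.0
```

```bash
python3 - <<'E'
from h import *
from cell import vision
st()
s=vision.snapshot("side"); sc=vision.snapshot("scene")
k,k0=Cam(s),Cam("side0.npz"); K,K0=Cam(sc),Cam("scene0.npz")
b=np.array([.492,-.236,0]); a=np.array([.097,.995,0]); lat=np.array([.995,-.097,0])
def prof(c,z,o,S):
    g=cv2.cvtColor(c.im,cv2.COLOR_RGB2GRAY).astype(np.float32)
    return [int(cv2.getRectSubPix(g,(1,1),tuple(map(float,c.px(b+[0,0,z]+a*q/1000+lat*o)[0])))[0,0]) for q in S]
print("handle top scene before",prof(K0,.088,0,range(120,156,3)));print("after",prof(K,.088,0,range(-45,-8,3)))
print("handle top scene +-",prof(K0,.088,.02,range(120,156,3)),prof(K,.088,.02,range(-45,-8,3)))
print("basket rear, z .073, before (scene, side)",prof(K0,.073,-.04,range(-90,-50,4)),prof(k0,.073,0,range(-90,-50,4)))
print("cabinet x extent side z .17 s=-95",prof(k,.17,0,[-95]),"z.073 after side",prof(k,.073,0,range(-260,-200,4)))
E
```

```text
t 39.65 pos [0.3534 0.3893 0.2173] tool x [0.0958 0.9954 0.0024] y [ 0.9954 -0.0958 -0.0011] z [-0.0008  0.0025 -1.    ] q [0.6988 0.0309 1.874  0.0026 1.2358 0.7939] F [ 0.0772 -0.4368  0.3185] grip 4.732943198091015e-05 0.0
handle top scene before [23, 27, 21, 89, 190, 220, 220, 182, 89, 27, 23, 25]
after [24, 24, 25, 23, 23, 32, 110, 205, 226, 208, 147, 76, 37]
handle top scene +- [23, 15, 21, 80, 178, 222, 221, 153, 51, 18, 22, 22] [23, 23, 26, 25, 27, 34, 118, 206, 224, 196, 128, 78, 51]
basket rear, z .073, before (scene, side) [159, 151, 154, 135, 127, 147, 100, 114, 126, 126] [133, 133, 132, 135, 138, 118, 95, 82, 84, 85]
cabinet x extent side z .17 s=-95 [105] z.073 after side [169, 169, 168, 167, 169, 168, 168, 168, 165, 160, 149, 110, 82, 70, 76]
```

The handle centre now sits 160 mm from the steriliser origin, so the basket centre is at 20 mm. Three pushes ended at the same hard stop, so the carriage must have started about 13 mm in rather than fully pulled out. The tray is flat on its mat and the arm touches nothing, so I'm handing in.

```bash
python3 -c "
from cell import sign_off
print(sign_off())"
```

```text
the job is handed in; nothing more can be done
None
```

I handed the job in: all four caps are in the basket, the empty tray is flat on its mat, and the carriage is hard against what I take to be its stop; I measured about 157 mm of travel, not 170 mm, so whether it is fully home rests on it having started about 13 mm in.

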